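Change the batch in the wax tumbler

ROBOT

A 7-joint arm with a two-finger parallel gripper is mounted at the origin on a cart in front of the work surface, level with it; the furniture and walls round the work are solid. World frame = base frame: x ahead of the robot, y to its left, z up, the work surface at z = 0. Lengths are in m, angles in rad, forces in N, time in s.
With the tool pointing down it reaches from about 0.4 to 0.9 m from the base axis. Payload 5.6 kg.
Tool frame: the origin (TCP) lies on the centre line of the jaws, within the pads' length; the fingertips stand 25 mm ahead of it and the grasp point (between the pads) lies 6 mm ahead of it; z points along the fingers, y is the line along which they close (so a half turn about z gives the same grasp; the last joint's range is limited). The gripper opens to 92 mm and grips with 3 to 60 N. Pads are 20 mm wide; open, the fingers measure 128 mm over their backs; the gripper's body (75 mm by 189 mm) begins 69 mm behind the grasp point.
Start: joints at [1.305, 0.468, -0.012, 1.603, 0.006, 1.071, -0.056], TCP at [0.144, -0.634, 0.24] pointing down, gripper open.
Joint ranges: [-2.53, 2.53], [-0.31, 2.02], [-1.57, 1.55], [0.28, 2.44], [-1.29, 4.43], [0.15, 1.84], [-2.92, 2.92]. Speed limits (rad/s): [2.57, 2.57, 3.14, 3.14, 3.14, 3.14, 3.14].

INTERFACE

Orientations are given as [roll, pitch, yaw] about the fixed x, y, z axes, in that order (R = Rz(yaw) Ry(pitch) Rx(roll)).
In Python, from workcell import * gives the robot as it stands. The module is installed in compiled form; this text tells all that it offers.
- The arm moves only by the shell command python3 -m handwheel 'ROWS' [FORCE]. ROWS is text: rows parted by semicolons, each of 7 numbers parted by spaces: the shift along the tool's x, y, z scaled (see below), then the turn, a rotation vector about the tool's x, y, z scaled (see below), then the opening, from 0 (shut) to 1 (fully open). A call has 1 to 5 rows; each row shifts and turns the commanded pose from where the row before left it, along the tool's axes as they then stand; what a row does not reach is not made up. The controller multiplies each number of a shift by 2.5 cm and each number of a turn by 0.15 rad. A row lasts 1/10 s, in which the tool goes at most 50 mm and 8.59 degrees, less where a joint would pass 70% of its speed; a pose out of reach is approached as far as the arm can. A call with a number of a shift or a turn outside -1 to 1 is refused whole. A call with a gripper value outside its range is refused whole. The fingers move at their own pace and stop on an object; FORCE is the grip in N (left out, the last holds). Time passes only in rows, so rows that do not move let the fingers close. It gives the time, the measured TCP pose, the force, the opening and the grip force at its end, in the units of the state.
- read_state(): the state, without advancing time (a new reading comes with each control period).
- camera(name): name is "scene" or "top"; returns a dict with "pixels" (384x512x3 uint8, red, green, blue), "intrinsics" (3x3 intrinsics, pixels), "k1" (the pictures are not rectified: a ray, as slopes to the right and down, at radius r is drawn at 1 + k1 r^2 times it, then the intrinsics apply), "position" and "rotation" of the camera in the world. Camera axes: x right, y up, looking along -z (the intrinsics and any distortion apply to the point x, -y, -z); pixel columns grow to the right and rows downward; lengths in m; the calibration is good to about 2 mm. A picture is of the moment at which its call begins. There is no depth.
- job_done(): hands the job in; it is judged then, once.
The state is a dict: "time": time; "qpos": joint angles; "joint_vel": joint speeds; "joint_torque": joint torques, N m; "ee_pos": TCP position; "tcp_rot": TCP orientation; "force": force on the tool from outside, world axes, zero at the start; "torque": the same for the moment, N m; "grip_width": finger opening in m; "grip_force": force on a finger pad.
Only numpy, scipy, OpenCV 4.12 (cv2) and the standard library are available. Lean on these libraries where they do the work, as an engineer would, in place of code of your own. Each camera call takes 0.05 s, during which the arm holds its last target. There are 200 camera calls.

TASK

Change over the wax tumbler: push down and turn its safety cap to get it off, tip the drum with its crank so that all the dark waxed feet drop into the tray below, and stand the drum upright again. Then put every pale raw foot from the bench into the drum, put the cap back on and lock it (press, turn, let it spring up), and crank the drum right over to its stop and back upright once to check that the cap holds. Leave the wax tin, the bowl and the sanding block where they are.

Things in the scene. Friction and masses are not known exactly. Their poses are not given: they have to be found in the camera images.
- tray (a point): Centre of the floor of the steel catch tray (inside 176 x 208 mm, walls 50 mm high, 62 mm at the +y end), fixed under the drum between the cheeks of the grey tumbler stand. x: along the drum's hinge, away from the crank; y: along the tray, to the side on which the drum's mouth swings down; z up
- hinge (a point): Point on the drum's hinge axis midway between the cheeks, 165 mm above the bench, straight below the upright drum's mouth and 24 mm to -y of the tray's centre; axes as the tray's; the hinge axis runs along x. The stand is fixed to the bench
- drum (a joint): Tilt of the drum in rad: 0 = upright against a stop, mouth up; grows as the mouth swings over towards +y of the tray; stop at 2.6 (mouth well down). The hinge is stiff (about 0.3 N m): the drum stays where it is left
- drum_mouth (a point): Centre of the blue drum's mouth at rim level; turns with the drum. z out of the mouth, x along the hinge. Upright it is 55 mm above the hinge, 220 mm above the bench. Bore 124 mm, 116 mm deep, smooth, outside 132 mm. A sprung rubber seal ring (134 to 146 mm diameter) stands 9 mm above the rim; fully pressed it is flush with it
- claw (a point): One of two dark claws on the drum, at +x of the mouth (the other opposite, at -x), 80 mm from the axis: roof of the notch in which a cap lug sits when locked, 13 mm above the rim. A tooth hangs down 4.5 mm on the counter-clockwise side of the notch (seen from above), an end stop closes the clockwise side. Claws reach 92 mm from the axis, tops 19 mm above the rim
- crank_grip (a point): Centre of the crank's black sleeve (18 mm diameter, 80 mm long, spins freely on its pin), at the -x side of the stand; its axis is parallel to the hinge, 75 mm off, and turns with the drum: upright, it is 170 mm to -x, 72 mm to -y and 19 mm up from the hinge point; tipping carries it over the top to 72 mm on +y. Crank arm 44 mm from this point towards +x; other side free
- cap_bar (a point): Centre of the black grip bar (80 mm along x, 16 mm thick, 30 mm tall) on the drum's red cap. The cap's disc (142 mm across, 8 mm thick) lies below: its top face 15 mm, its underside 23 mm below this point; under it a tapered centring plug, 117 mm across, 12 mm deep, fits the mouth. z up, 200 g. Locked: bar along the mouth's x (either way round), this point 30 mm above the rim
- cap_lug (a point): End of one of the cap's two lugs (14 mm wide, 6 mm thick), 82 mm from its axis in line with the bar; the other is opposite. To release: press the cap down 6 to 7 mm (7 is the stop; the seal pushes back 12 to 16 N), hold it down, turn it counter-clockwise seen from above by 45 degrees (25 to 150), lift. To lock: set it on turned so, press to the stop, turn clockwise until in line, let it rise
- bench (a point): Centre of the open part of the bench top, beside the tray, where the raw feet stand: clear for at least 80 mm to either side in x and 150 mm in y apart from the loose things listed; room for the cap here. Bench top at z = 0
- lamp (a point): Foot of the blue desk lamp's post, fixed, behind and left of the tumbler: base 140 mm wide, post 60 mm thick up to z = 0.41; from there its arm runs back and to the right (-y, +x) at z 0.36 to 0.49: keep wrist and gripper out of it, passing in front (nearer the robot)
- waxed0_c (a point): Turned bun foot, finished: dark waxed wood, in the closed drum at the start, about 51 mm across its round belly and 44 mm tall, flat underneath and on top, 70 g; the point is its centre, 22 mm up, z along its turning axis. There may be fewer than listed: an absent one reads None from the start
- waxed1_c (a point): Turned bun foot, finished: dark waxed wood, in the closed drum at the start, about 51 mm across its round belly and 44 mm tall, flat underneath and on top, 70 g; the point is its centre, 22 mm up, z along its turning axis. There may be fewer than listed: an absent one reads None from the start
- waxed2_c (a point): Turned bun foot, finished: dark waxed wood, in the closed drum at the start, about 51 mm across its round belly and 44 mm tall, flat underneath and on top, 70 g; the point is its centre, 22 mm up, z along its turning axis. There may be fewer than listed: an absent one reads None from the start
- raw0_c (a point): Turned bun foot, raw: pale wood, standing on the bench at the start, about 51 mm across its round belly and 44 mm tall, flat underneath and on top, 70 g; the point is its centre, 22 mm up, z along its turning axis. There may be fewer than listed: an absent one reads None from the start
- raw1_c (a point): Turned bun foot, raw: pale wood, standing on the bench at the start, about 51 mm across its round belly and 44 mm tall, flat underneath and on top, 70 g; the point is its centre, 22 mm up, z along its turning axis. There may be fewer than listed: an absent one reads None from the start
- raw2_c (a point): Turned bun foot, raw: pale wood, standing on the bench at the start, about 51 mm across its round belly and 44 mm tall, flat underneath and on top, 70 g; the point is its centre, 22 mm up, z along its turning axis. There may be fewer than listed: an absent one reads None from the start
- raw3_c (a point): Turned bun foot, raw: pale wood, standing on the bench at the start, about 51 mm across its round belly and 44 mm tall, flat underneath and on top, 70 g; the point is its centre, 22 mm up, z along its turning axis. There may be fewer than listed: an absent one reads None from the start
- tin_wax: Flat round tin of wax, 71 mm across, 24 mm tall, a bystander; origin under its centre
- turned_bowl: Small turned wooden bowl, 69 mm across, 35 mm tall, a bystander; origin under its centre
- sanding_block: Cork-brown sanding block, 59 x 99 x 33 mm, a bystander; origin under its centre

How it is judged:
On the way, in this order (a step that is already met when the one before it is completed fails the run):
1. the cap is released and lifted off the drum (distance between cap_bar and drum_mouth above 0.07 m), for 0.2 s.
2. the drum is tipped over and every waxed foot has dropped out of it (value of joint drum above 1.2 rad and height (world z) of each of waxed0_c, waxed1_c, waxed2_c below 0.09 m), for 0.2 s.
3. the drum stands upright again (value of joint drum below 0.08 rad), for 0.2 s.
4. all raw feet are in the upright drum (value of joint drum below 0.08 rad and x of raw0_c in the frame of drum_mouth between -0.06 and 0.06 m and y of raw0_c in the frame of drum_mouth between -0.06 and 0.06 m and z of raw0_c in the frame of drum_mouth between -0.122 and -0.005 m and x of raw1_c in the frame of drum_mouth between -0.06 and 0.06 m and y of raw1_c in the frame of drum_mouth between -0.06 and 0.06 m and z of raw1_c in the frame of drum_mouth between -0.122 and -0.005 m and x of raw2_c in the frame of drum_mouth between -0.06 and 0.06 m and y of raw2_c in the frame of drum_mouth between -0.06 and 0.06 m and z of raw2_c in the frame of drum_mouth between -0.122 and -0.005 m and x of raw3_c in the frame of drum_mouth between -0.06 and 0.06 m and y of raw3_c in the frame of drum_mouth between -0.06 and 0.06 m and z of raw3_c in the frame of drum_mouth between -0.122 and -0.005 m), for 0.2 s.
5. the cap is locked on the upright drum: in line with the claws and sprung up into their notches (all of step 4 and angle between the x axis of cap_bar and the x axis of drum_mouth, either way round below 0.13 rad and z of cap_bar in the frame of drum_mouth between 0.027 and 0.0325 m and x of cap_bar in the frame of drum_mouth between -0.005 and 0.005 m and y of cap_bar in the frame of drum_mouth between -0.005 and 0.005 m), for 0.3 s.
6. the drum is cranked right over, the cap still locked (value of joint drum above 2.4 rad and angle between the x axis of cap_bar and the x axis of drum_mouth, either way round below 0.13 rad and z of cap_bar in the frame of drum_mouth between 0.027 and 0.0325 m and x of cap_bar in the frame of drum_mouth between -0.005 and 0.005 m and y of cap_bar in the frame of drum_mouth between -0.005 and 0.005 m), for 0.1 s.
At the end, for the whole second after the job is handed in: drum upright (within 0.08 rad), cap locked on it (bar within 0.13 rad of the claws' line, within 5 mm of centre, bar centre 27 to 32.5 mm above the rim), every raw foot inside the drum, every waxed foot in the tray, everything at rest (all of step 5 and x of waxed0_c in the frame of tray between -0.09 and 0.09 m and y of waxed0_c in the frame of tray between -0.106 and 0.106 m and height (world z) of each of waxed0_c, waxed1_c, waxed2_c below 0.09 m and x of waxed1_c in the frame of tray between -0.09 and 0.09 m and y of waxed1_c in the frame of tray between -0.106 and 0.106 m and x of waxed2_c in the frame of tray between -0.09 and 0.09 m and y of waxed2_c in the frame of tray between -0.106 and 0.106 m and linear speed of cap below 0.02 m/s and angular speed of drum below 0.05 rad/s); the robot touches nothing.
It fails at once if the tin wax is moved more than 30 mm (distance of tin_wax from where it was at the start of the episode above 0.03 m).
It fails at once if the turned bowl is moved more than 30 mm (distance of turned_bowl from where it was at the start of the episode above 0.03 m).
It fails at once if the sanding block is moved more than 30 mm (distance of sanding_block from where it was at the start of the episode above 0.03 m).
Of waxed0, waxed1, waxed2 only 2 to 3 are there at a start; the rules pass over those that are not, and their reading is None.
Of raw0, raw1, raw2, raw3 only 2 to 3 are there at a start; the rules pass over those that are not, and their reading is None.
At some moment in a run one of raw0, raw1, raw2, raw3 may be knocked a few centimetres aside while the robot is not near it.
It also fails if it takes over 210 s, if anything falls off the work surface, if the arm or the gripper's body presses on something with over 40 N, if the wrist force passes 120 N, or if a joint passes its speed limit or range.

## Working session

There is one attempt and no reset: what is moved stays moved. The work goes in short steps, Python scripts to look and compute and a shell command to move; the robot and the scene stay as the last step left them, time stands still between calls to the robot, and variables do not carry over. Pictures are saved under pics/ and viewed, at most 14 in all, crops included, and the job is handed in when it is done.

```bash
mkdir -p pics; cat > h.py <<'E'
from workcell import *
import numpy as np, cv2
from scipy.spatial.transform import Rotation as R
def snap(name,fn=None):
    c=camera(name)
    if fn: cv2.imwrite('pics/'+fn,c['pixels'][:,:,::-1])
    return c
def ray(c,u,v):
    K=np.array(c['intrinsics']);k=float(c['k1'])
    p=np.array([(u-K[0,2])/K[0,0],(v-K[1,2])/K[1,1]]);q=p.copy()
    for _ in range(30): q=p/(1+k*(q@q))
    return np.array(c['position']),np.array(c['rotation'])@np.array([q[0],-q[1],-1])
def at(c,u,v,z):
    o,d=ray(c,u,v); return (o+d*(z-o[2])/d[2]).round(4)
def proj(c,P):
    K=np.array(c['intrinsics']);k=float(c['k1'])
    q=np.array(c['rotation']).T@(np.array(P)-np.array(c['position']));s=np.array([q[0],-q[1]])/-q[2]
    s=s*(1+k*(s@s)); return (K[:2,:2]@s+K[:2,2]).round(1)
def st():
    s=read_state(); print(round(s['time'],2),'p',np.round(s['ee_pos'],4),'rpy',np.round(s['tcp_rot'],3),'q',np.round(s['qpos'],2),'F',np.round(s['force'],1),'w',round(s['grip_width'],4),'gf',s['grip_force']); return s
def rows(target,rpy=None):
    """tool-frame shift units and turn units from the present pose to the target"""
    s=st(); A=R.from_euler('xyz',s['tcp_rot'])
    d=A.inv().apply(np.array(target)-s['ee_pos'])/.025
    t=(A.inv()*R.from_euler('xyz',rpy)).as_rotvec()/.15 if rpy is not None else 0
    print('shift',d.round(2),'turn',np.round(t,2))
E
python3 - <<'E'
from h import *
for n in('scene','top'):
    c=snap(n,n+'0.png');print(n,c['position'],np.array(c['rotation']).round(3).tolist(),c['intrinsics'],c['k1'])
print(read_state())
E
```

```text
scene [0.08901045 0.73957927 0.71634537] [0.952, -0.01, -2.546] [[371.1734269    0.         257.48982409]
 [  0.         371.1734269  194.05874866]
 [  0.           0.           1.        ]] -0.03357785256542267
top [0.36350676 0.1044224  1.28367586] [0.125, -0.014, -1.579] [[350.45987975   0.         254.11378118]
 [  0.         350.45987975 191.34349885]
 [  0.           0.           1.        ]] -0.10612781120626383
{'time': 0.1, 'qpos': array([ 1.30498528,  0.46828667, -0.0115973 ,  1.60354845,  0.00603722,
        1.07136976, -0.05630298]), 'joint_vel': array([ 0.00022388, -0.00205446, -0.00076905, -0.00032052,  0.00025558,
       -0.00014121,  0.00080925]), 'joint_torque': array([ 6.95185608e-04, -5.21645701e+01, -1.24800645e-02, -2.44363636e+01,
       -5.68293873e-02,  1.41452535e-02,  4.49258346e-05]), 'ee_pos': array([ 0.14344807, -0.6334745 ,  0.23873015]), 'tcp_rot': array([-3.14002094e+00,  1.49485789e-04,  2.22756748e-01]), 'force': array([0.30139634, 0.31567421, 0.2581187 ]), 'torque': array([ 0.03158387, -0.00492435,  0.07889385]), 'grip_force': 0.0, 'grip_width': 0.09223242923080181}
```

View pics/scene0.png

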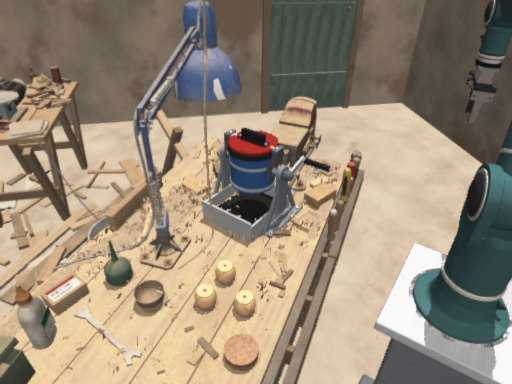

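View pics/top0.png

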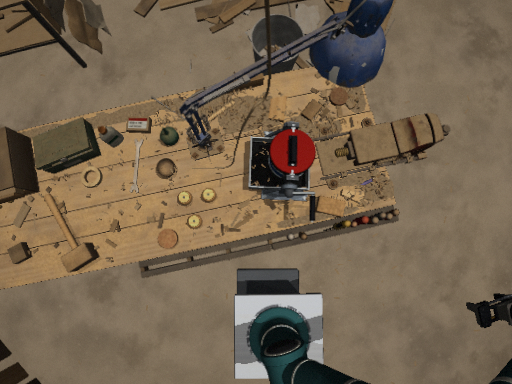

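```bash
sed -i "s/np.array(c\['rotation'\])/R.from_euler('xyz',c['rotation']).as_matrix()/" h.py
python3 - <<'E'
from h import *
T=snap('top');S=snap('scene')
for n,c in(('top',T),('scene',S)):
    p=c['pixels'].astype(int);r,g,b=p[...,0],p[...,1],p[...,2]
    m=((r>110)&(g<45)&(b<45)).astype(np.uint8)
    k,l,s,ce=cv2.connectedComponentsWithStats(m);i=1+s[1:,4].argmax()
    pts=np.argwhere(l==i)[:,::-1];hull=cv2.convexHull(pts.astype(np.int32))
    e=cv2.fitEllipse(hull); print(n,'cap',e,at(c,*e[0],.235))
    x,y,w,h=s[i,:4];sub=(p[y:y+h,x:x+w].sum(2)<110).astype(np.uint8)
    k2,l2,s2,c2=cv2.connectedComponentsWithStats(sub)
    for j in range(1,k2):
        if s2[j,4]>30:
            q=np.argwhere(l2==j)[:,::-1]+[x,y]; rr=cv2.minAreaRect(q.astype(np.int32)); bx=cv2.boxPoints(rr)
            print(' bar',s2[j],rr,[at(c,*b_,.265).tolist() for b_ in bx])
for u,v in((184,198),(208,195),(195,222)): print('raw',at(T,u,v,.044))
for u,v in((225,266),(205,291),(244,297)): print('raw scene',at(S,u,v,.04))
print('crank',at(T,313,197,.18),at(T,313,219,.18),at(S,305,160,.18),at(S,329,170,.18))
print('tin',at(T,168,238,.02),'bowl',at(T,166,167,.03))
a=cv2.resize(T['pixels'][120:260,140:360],None,fx=3.6,fy=3.6,interpolation=cv2.INTER_CUBIC)
cv2.imwrite('pics/topcrop.png',a[:,:,::-1])
b=cv2.resize(S['pixels'][110:260,190:370],None,fx=4,fy=4,interpolation=cv2.INTER_CUBIC)
cv2.imwrite('pics/scrop.png',b[:,:,::-1])
E
```

```text
top cap ((292.4070129394531, 150.68377685546875), (43.139183044433594, 44.25088882446289), 118.59857177734375) [ 0.6204 -0.0304  0.235 ]
 bar [ 16   7  10  30 257] ((291.5, 150.5), (29.0, 9.0), 90.0) [[0.6584, -0.0114, 0.265], [0.6584, -0.0386, 0.265], [0.5695, -0.0363, 0.265], [0.5696, -0.0094, 0.265]]
 bar [ 0 29 16 15 79] ((275.00830078125, 168.74110412597656), (20.51828384399414, 10.234773635864258), 43.02506637573242) [[0.5684, 0.0588, 0.265], [0.5909, 0.0378, 0.265], [0.5485, -0.006, 0.265], [0.5262, 0.0151, 0.265]]
scene cap ((249.8307647705078, 144.51132202148438), (18.480863571166992, 43.73810958862305), 95.75790405273438) [ 0.613  -0.0044  0.235 ]
 bar [24  0 12  4 31] ((257.5, 143.5), (3.0, 11.0), 90.0) [[0.5837, 0.0273, 0.265], [0.5602, 0.0108, 0.265], [0.5511, 0.0246, 0.265], [0.5742, 0.0409, 0.265]]
raw [0.4967 0.3353 0.044 ]
raw [0.507  0.2496 0.044 ]
raw [0.4113 0.295  0.044 ]
raw scene [0.51   0.2495 0.04  ]
raw scene [0.4995 0.3372 0.04  ]
raw scene [0.4157 0.3001 0.04  ]
crank [ 0.4828 -0.1     0.18  ] [ 0.4128 -0.0981  0.18  ] [ 0.4895 -0.1036  0.18  ] [ 0.4094 -0.0934  0.18  ]
tin [0.3551 0.3956 0.02  ] bowl [0.6124 0.4061 0.03  ]
```

View pics/topcrop.png

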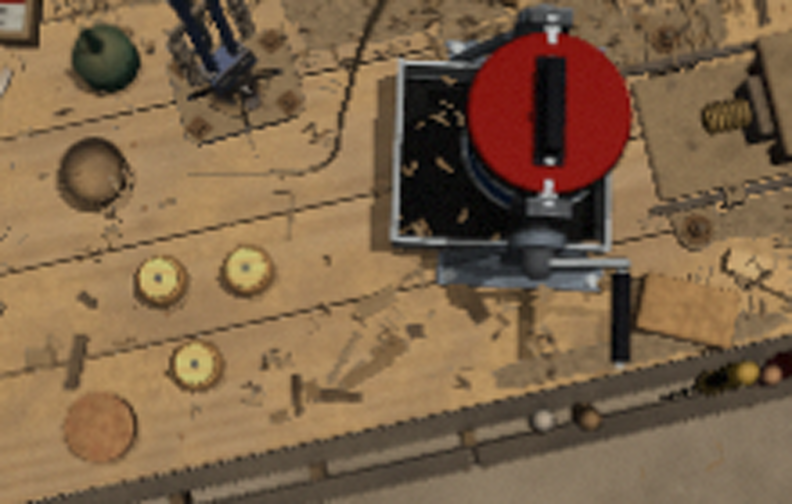

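View pics/scrop.png

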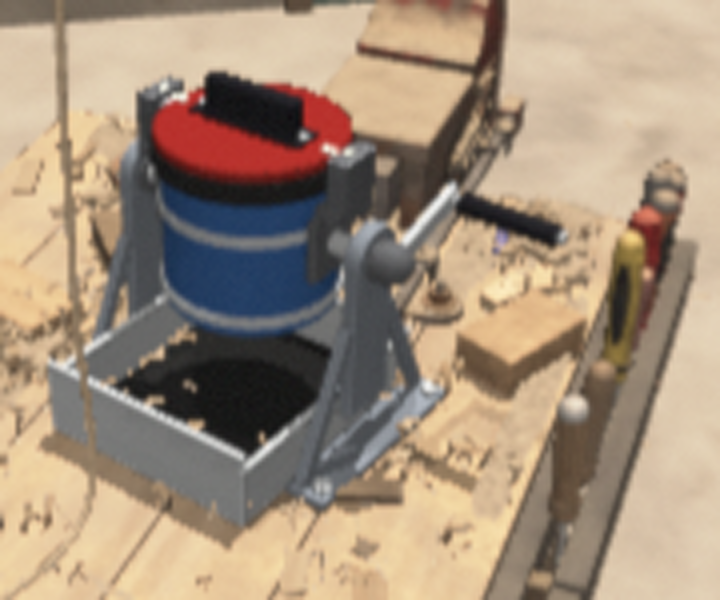

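```bash
python3 - <<'E'
from h import *
from scipy.optimize import minimize
T=snap('top');S=snap('scene');a=np.linspace(0,2*np.pi,60)
def hullmask(c,M):
    pts=[proj(c,[M[0]+.071*np.cos(t),M[1]+.071*np.sin(t),z])*8 for t in a for z in(.227,.235)]
    m=np.zeros((384*8,512*8),np.uint8);cv2.fillConvexPoly(m,cv2.convexHull(np.array(pts).astype(np.int32)),255)
    return cv2.resize(m,(512,384),interpolation=cv2.INTER_AREA)/255.
obs={}
for n,c in(('t',T),('s',S)):
    p=c['pixels'].astype(int);r,g,b=p[...,0],p[...,1],p[...,2]
    m=((r>90)&(g<60)&(b<60)&(r>2*g)).astype(np.uint8)
    k,l,s,ce=cv2.connectedComponentsWithStats(m);i=1+s[1:,4].argmax()
    h=cv2.convexHull(np.argwhere(l==i)[:,::-1].astype(np.int32));q=np.zeros((384,512),np.uint8);cv2.fillConvexPoly(q,h,1);obs[n]=q
for use in('t','s','ts'):
    f=lambda M:sum(np.abs(hullmask({'t':T,'s':S}[k],M)-obs[k]).sum() for k in use)
    r=minimize(f,[.62,-.03],method='Nelder-Mead',options=dict(initial_simplex=[[.62,-.03],[.63,-.03],[.62,-.02]],xatol=3e-4,maxiter=60));print(use,r.x.round(4),r.fun)
up=lambda x,y:(140+x/3.6-.5,120+y/3.6-.5)
A=at(T,*up(552,30),.235);B=at(T,*up(548,192),.235);print('lugs',A,B,np.arctan2(*(A-B)[[1,0]]))
A=at(T,*up(621,275),.193);B=at(T,*up(621,362),.193);print('crank top',A,B,np.arctan2(*(A-B)[[1,0]]))
print('block',at(T,*up(686,310),.033),'lamp post/arm',at(T,200,110,.41),at(T,300,50,.49),'edge',at(T,*up(440,445),0),at(T,*up(300,475),0))
rows([.615,-.031,.33],[np.pi,0,-.02])
E
```

```text
t [ 0.6205 -0.0322] 65.21960784313725
s [ 0.6188 -0.0294] 145.4823529411765
ts [ 0.6205 -0.0322] 219.03529411764703
lugs [ 0.6933 -0.0336  0.235 ] [ 0.5513 -0.0267  0.235 ] -0.0485533595886641
crank top [ 0.4849 -0.0945  0.193 ] [ 0.409  -0.0925  0.193 ] -0.026344364886474972
block [ 0.467  -0.1885  0.033 ] lamp post/arm [0.6876 0.2303 0.41  ] [ 0.813  -0.0235  0.49  ] edge [0.3349 0.0585 0.    ] [0.3058 0.1997 0.    ]
0.3 p [ 0.1435 -0.6338  0.2393] rpy [-3.141  0.     0.223] q [ 1.31  0.47 -0.01  1.6   0.01  1.07 -0.06] F [0.2 0.3 0.4] w 0.0919 gf 0.0
shift [ 23.72 -19.35  -3.62] turn [-0.    0.    1.62]
```

```bash
w='python3 -m handwheel'
$w '0 0 -1 0 0 .84 1; 0 0 -1 0 0 .84 1; .73 -.99 -.06 0 0 0 1; .73 -.99 -.06 0 0 0 1; .73 -.99 -.06 0 0 0 1'
$w '.73 -.99 -.06 0 0 0 1; .73 -.99 -.06 0 0 0 1; .73 -.99 -.06 0 0 0 1; .73 -.99 -.06 0 0 0 1; .73 -.99 -.06 0 0 0 1'
$w '.73 -.99 -.06 0 0 0 1; .73 -.99 -.06 0 0 0 1; .73 -.99 -.06 0 0 0 1; .73 -.99 -.06 0 0 0 1; .73 -.99 -.06 0 0 0 1'
$w '.73 -.99 -.06 0 0 0 1; .73 -.99 -.06 0 0 0 1; .73 -.99 -.06 0 0 0 1; .73 -.99 -.06 0 0 0 1; .73 -.99 -.06 0 0 0 1'
python3 -c "
from h import *
rows([.62,-.031,.31],[np.pi,0,-.03])"
```

```text
time: 0.8
ee_pos: [0.201, -0.5604, 0.2942]
tcp_rot: [3.141, -0.0, -0.03]
force: [0.2, -0.5, 0.7]
grip_width: 0.0916
grip_force: 0.0
time: 1.3
ee_pos: [0.296, -0.4392, 0.3018]
tcp_rot: [3.141, -0.0, -0.029]
force: [-0.3, 0.3, 0.0]
grip_width: 0.0919
grip_force: 0.0
time: 1.8
ee_pos: [0.3908, -0.3182, 0.3093]
tcp_rot: [3.141, -0.0, -0.029]
force: [0.1, -0.4, -0.2]
grip_width: 0.0919
grip_force: 0.0
time: 2.3
ee_pos: [0.4856, -0.1972, 0.3168]
tcp_rot: [3.141, -0.0, -0.029]
force: [-0.1, -0.4, -0.8]
grip_width: 0.0918
grip_force: 0.0
2.3 p [ 0.4856 -0.1972  0.3168] rpy [ 3.141 -0.    -0.029] q [ 0.58  0.2  -0.29  1.8   0.06  1.15 -1.34] F [-0.1 -0.4 -0.8] w 0.0918 gf 0.0
shift [ 5.18 -6.8   0.27] turn [ 0. -0.  0.]
```

```bash
w='python3 -m handwheel'
$w '.74 -.97 .04 0 0 0 1; .74 -.97 .04 0 0 0 1; .74 -.97 .04 0 0 0 1; .74 -.97 .04 0 0 0 1; .74 -.97 .04 0 0 0 1' >/dev/null
$w '.74 -.97 .04 0 0 0 1; .74 -.97 .04 0 0 0 1; 0 0 .8 0 0 0 1; 0 0 .7 0 0 0 1; 0 0 .3 0 0 0 1'
$w '0 0 0 0 0 0 0; 0 0 0 0 0 0 0; 0 0 0 0 0 0 0; 0 0 0 0 0 0 0; 0 0 0 0 0 0 0' 40
$w '0 0 0 0 0 0 0; 0 0 0 0 0 0 0; 0 0 0 0 0 0 0; 0 0 0 0 0 0 0; 0 0 0 0 0 0 0' 40
python3 -c "
from h import *
c=snap('top','g1.png');st()
cv2.imwrite('pics/g1.png',cv2.resize(c['pixels'][90:240,220:360],None,fx=4,fy=4)[:,:,::-1])"
```

```text
time: 3.3
ee_pos: [0.6186, -0.0322, 0.2626]
tcp_rot: [3.142, 0.003, -0.029]
force: [-0.3, 0.2, -0.2]
grip_width: 0.092
grip_force: 0.0
time: 3.8
ee_pos: [0.6196, -0.0325, 0.2652]
tcp_rot: [3.141, -0.001, -0.03]
force: [-0.2, -0.1, 0.3]
grip_width: 0.0539
grip_force: 0.0
time: 4.3
ee_pos: [0.6194, -0.0319, 0.2645]
tcp_rot: [-3.141, 0.0, -0.029]
force: [0.2, 0.5, -0.3]
grip_width: 0.0153
grip_force: 40.0
4.35 p [ 0.6194 -0.0319  0.2645] rpy [-3.141  0.    -0.03 ] q [ 0.27  0.43 -0.37  1.63  0.17  1.11 -1.74] F [-0.4  1.8  0.8] w 0.0158 gf 39.96062636375427
```

View pics/g1.png

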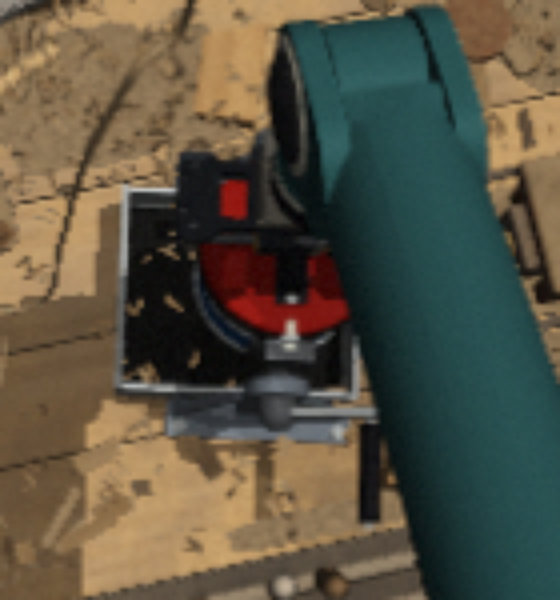

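The jaws hold the bar (crop 290,280), width 16 mm, tool centred. Pressing down.

```bash
w='python3 -m handwheel'
$w '0 0 .12 0 0 0 0; 0 0 .12 0 0 0 0; 0 0 0 0 0 0 0' 60
$w '0 0 .06 0 0 0 0; 0 0 0 0 0 0 0; 0 0 0 0 0 0 0'
```

```text
time: 4.65
ee_pos: [0.6195, -0.0319, 0.2598]
tcp_rot: [-3.141, -0.001, -0.029]
force: [-4.2, 0.6, 10.3]
grip_width: 0.0159
grip_force: 60.0
time: 4.95
ee_pos: [0.6195, -0.0319, 0.2591]
tcp_rot: [-3.142, -0.001, -0.029]
force: [-4.6, 1.5, 11.5]
grip_width: 0.0153
grip_force: 60.0
```

```bash
w='python3 -m handwheel'
$w '0 0 .08 0 0 0 0; 0 0 0 0 0 0 0; 0 0 0 0 0 0 0'
$w '0 0 .08 0 0 0 0; 0 0 0 0 0 0 0; 0 0 0 0 0 0 0'
```

```text
time: 5.25
ee_pos: [0.6195, -0.0319, 0.2576]
tcp_rot: [3.142, -0.001, -0.029]
force: [-5.2, 0.6, 13.9]
grip_width: 0.0152
grip_force: 60.0
time: 5.55
ee_pos: [0.6196, -0.0319, 0.2574]
tcp_rot: [3.141, -0.002, -0.029]
force: [-9.6, 0.8, 22.1]
grip_width: 0.0157
grip_force: 60.0
```

```bash
w='python3 -m handwheel'
$w '0 0 0 0 0 -.5 0; 0 0 0 0 0 -.5 0; 0 0 0 0 0 -.5 0; 0 0 0 0 0 -.5 0; 0 0 0 0 0 -.5 0'
$w '0 0 0 0 0 -.6 0; 0 0 0 0 0 -.6 0; 0 0 0 0 0 -.6 0; 0 0 0 0 0 -.6 0; 0 0 0 0 0 -.5 0'
$w '0 0 -.3 0 0 0 0; 0 0 -.3 0 0 0 0; 0 0 -.3 0 0 0 0; 0 0 -.5 0 0 0 0; 0 0 -.6 0 0 0 0'
```

```text
time: 6.05
ee_pos: [0.6216, -0.0325, 0.2574]
tcp_rot: [3.139, -0.006, 0.346]
force: [-3.0, 0.2, 18.9]
grip_width: 0.0159
grip_force: 60.4
time: 6.55
ee_pos: [0.6219, -0.0325, 0.2575]
tcp_rot: [3.136, -0.005, 0.781]
force: [-1.4, 0.2, 18.7]
grip_width: 0.0159
grip_force: 60.3
time: 7.05
ee_pos: [0.6188, -0.0325, 0.303]
tcp_rot: [-3.14, 0.002, 0.781]
force: [0.4, -0.0, -1.5]
grip_width: 0.0157
grip_force: 60.0
```

```bash
python3 -c "
from h import *
rows([.425,.165,.34])"
```

```text
7.05 p [ 0.6188 -0.0325  0.303 ] rpy [-3.14e+00  2.00e-03  7.81e-01] q [ 0.4   0.43 -0.54  1.58  0.23  1.2  -0.98] F [ 0.4 -0.  -1.5] w 0.0157 gf 59.97526288032532
shift [  0.05 -11.07  -1.46] turn 0
```

```bash
w='python3 -m handwheel'
$w '0 0 -1 0 0 0 0; 0 -.9 -.04 0 0 0 0; 0 -.9 -.04 0 0 0 0; 0 -.9 -.04 0 0 0 0; 0 -.9 -.04 0 0 0 0'>/dev/null
$w '0 -.9 -.04 0 0 0 0; 0 -.9 -.04 0 0 0 0; 0 -.9 -.04 0 0 0 0; 0 -.9 -.04 0 0 0 0; 0 -.9 -.04 0 0 0 0'>/dev/null
$w '0 -.9 0 0 0 0 0; 0 -.9 0 0 0 0 0; 0 -.9 0 0 0 0 0; 0 -.27 0 0 0 0 0; 0 0 0 0 0 0 0'
python3 -c "
from h import *
snap('scene','g2.png')
rows([.425,.165,.0505])"
```

```text
time: 8.55
ee_pos: [0.424, 0.165, 0.3373]
tcp_rot: [3.141, -0.0, 0.783]
force: [0.8, -0.0, -1.3]
grip_width: 0.0156
grip_force: 60.0
8.6 p [0.4248 0.1641 0.3372] rpy [ 3.141 -0.     0.781] q [ 0.24  0.09 -0.72  1.9   0.07  1.17 -1.29] F [ 0.9  0.2 -2.7] w 0.0156 gf 59.97498035430908
shift [ 0.03 -0.03 11.47] turn 0
```

View pics/g2.png

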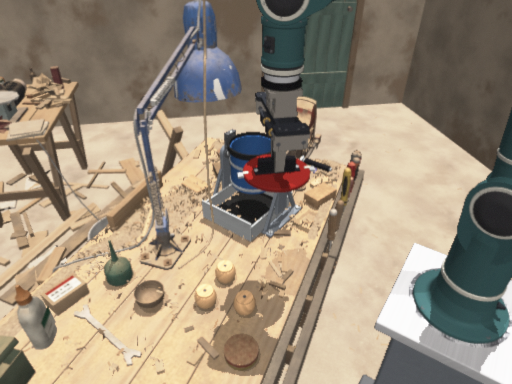

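The cap (275,173) is off and held; the three feet still stand at (225,271), (205,295), (245,302). Lowering the cap.

```bash
w='python3 -m handwheel'
$w '0 0 1 0 0 0 0; 0 0 1 0 0 0 0; 0 0 1 0 0 0 0; 0 0 1 0 0 0 0; 0 0 1 0 0 0 0'>/dev/null
$w '0 0 1 0 0 0 0; 0 0 1 0 0 0 0; 0 0 1 0 0 0 0; 0 0 1 0 0 0 0; 0 0 1 0 0 0 0'>/dev/null
$w '0 0 .8 0 0 0 0; 0 0 .3 0 0 0 0; 0 0 .2 0 0 0 0; 0 0 .1 0 0 0 0; 0 0 0 0 0 0 0'
```

```text
time: 10.1
ee_pos: [0.4252, 0.1642, 0.0524]
tcp_rot: [3.141, -0.001, 0.78]
force: [0.4, -0.4, -1.3]
grip_width: 0.0156
grip_force: 60.0
```

```bash
w='python3 -m handwheel'
$w '0 0 .08 0 0 0 0; 0 0 .08 0 0 0 0; 0 0 .06 0 0 0 0; 0 0 0 0 0 0 0'
$w '0 0 0 0 0 0 .8; 0 0 0 0 0 0 .8; 0 0 0 0 0 0 .8; 0 0 0 0 0 0 .8;0 0 0 0 0 0 .8'
$w '0 0 0 0 0 0 .8; 0 0 0 0 0 0 .8; 0 0 -.2 0 0 0 .8; 0 0 -1 0 0 0 .8;0 0 -1 0 0 0 .8'
```

```text
time: 10.5
ee_pos: [0.4254, 0.1644, 0.0494]
tcp_rot: [3.138, -0.0, 0.781]
force: [-7.4, -4.3, 32.2]
grip_width: 0.0155
grip_force: 60.0
time: 11.0
ee_pos: [0.4246, 0.1642, 0.0464]
tcp_rot: [-3.141, 0.0, 0.781]
force: [-0.1, 0.2, 0.2]
grip_width: 0.0535
grip_force: 0.0
time: 11.5
ee_pos: [0.424, 0.1643, 0.102]
tcp_rot: [-3.14, 0.001, 0.781]
force: [-0.0, 0.7, 1.6]
grip_width: 0.0736
grip_force: 0.0
```

```bash
w='python3 -m handwheel'
$w '0 0 -1 0 0 0 1; 0 0 -1 0 0 0 1; 0 0 -1 0 0 0 1; 0 0 -1 0 0 .9 1; 0 0 -1 0 0 .9 1'>/dev/null
$w '0 0 -1 0 0 .9 1; 0 0 -1 0 0 .9 1; 0 0 -.5 0 0 .9 1; 0 0 0 0 0 .9 1; 0 0 0 0 0 0 1'
python3 -c "
from h import *
rows([.446,-.0984,.27],[np.pi,0,-.03])"
```

```text
time: 12.5
ee_pos: [0.4245, 0.1643, 0.2897]
tcp_rot: [3.141, -0.001, -0.029]
force: [-0.3, -0.0, -0.1]
grip_width: 0.0917
grip_force: 0.0
12.5 p [0.4245 0.1643 0.2897] rpy [ 3.141e+00 -1.000e-03 -2.900e-02] q [ 0.13  0.13 -0.61  1.97  0.09  1.07 -2.12] F [-0.3 -0.  -0.1] w 0.0917 gf 0.0
shift [ 1.17 10.48  0.79] turn [ 0.   -0.01  0.  ]
```

```bash
w='python3 -m handwheel'
$w '.1 .95 .07 0 0 0 1; .1 .95 .07 0 0 0 1; .1 .95 .07 0 0 0 1; .1 .95 .07 0 0 0 1; .1 .95 .07 0 0 0 1' >/dev/null
$w '.1 .95 .07 0 0 0 1; .1 .95 .07 0 0 0 1; .1 .95 .07 0 0 0 1; .1 .95 .07 0 0 0 1; .1 .95 .07 0 0 0 1' >/dev/null
$w '.17 .98 .1 0 0 0 1; 0 0 .8 0 0 0 1; 0 0 1 0 0 0 1; 0 0 1 0 0 0 1; 0 0 .5 0 0 0 1'
$w '0 0 0 0 0 0 .1; 0 0 0 0 0 0 .1; 0 0 0 0 0 0 .1; 0 0 0 0 0 0 .1; 0 0 0 0 0 0 .1' 30
$w '0 0 0 0 0 0 .1; 0 0 0 0 0 0 .1; 0 0 0 0 0 0 .1; 0 0 0 0 0 0 .1; 0 0 0 0 0 0 .1' 30
python3 -c "
from h import *
st()
snap('scene','g3.png')"
```

```text
time: 14.0
ee_pos: [0.4447, -0.0982, 0.1845]
tcp_rot: [-3.141, 0.004, -0.026]
force: [-0.5, 0.4, 0.9]
grip_width: 0.092
grip_force: 0.0
time: 14.5
ee_pos: [0.4466, -0.0986, 0.1873]
tcp_rot: [3.141, -0.001, -0.029]
force: [0.9, 0.2, -0.9]
grip_width: 0.0538
grip_force: 0.0
time: 15.0
ee_pos: [0.4463, -0.0961, 0.1865]
tcp_rot: [-3.138, 0.0, -0.028]
force: [-0.7, 7.0, 0.1]
grip_width: 0.0169
grip_force: 30.0
15.0 p [ 0.4463 -0.0961  0.1865] rpy [-3.138  0.    -0.028] q [ 0.47  0.24 -0.37  2.09  0.11  0.83 -1.57] F [-0.7  7.   0.1] w 0.0169 gf 29.992279708385468
```

View pics/g3.png

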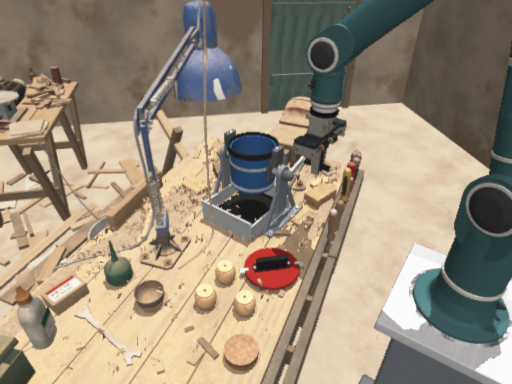

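```bash
python3 -c "
import numpy as np
p=np.arctan2(19,-72)-np.linspace(0,2.6,21)
y=74.46*np.cos(p);z=74.46*np.sin(p)
print('; '.join('0 %.2f %.2f 0 0 0 .1'%(a,b) for a,b in zip(-np.diff(y)/25,-np.diff(z)/25)))"
```

```text
0 -0.12 -0.37 0 0 0 .1; 0 -0.17 -0.35 0 0 0 .1; 0 -0.21 -0.32 0 0 0 .1; 0 -0.25 -0.29 0 0 0 .1; 0 -0.29 -0.26 0 0 0 .1; 0 -0.32 -0.22 0 0 0 .1; 0 -0.35 -0.17 0 0 0 .1; 0 -0.37 -0.13 0 0 0 .1; 0 -0.38 -0.08 0 0 0 .1; 0 -0.39 -0.03 0 0 0 .1; 0 -0.39 0.02 0 0 0 .1; 0 -0.38 0.07 0 0 0 .1; 0 -0.37 0.12 0 0 0 .1; 0 -0.35 0.17 0 0 0 .1; 0 -0.33 0.21 0 0 0 .1; 0 -0.30 0.25 0 0 0 .1; 0 -0.26 0.29 0 0 0 .1; 0 -0.22 0.32 0 0 0 .1; 0 -0.18 0.34 0 0 0 .1; 0 -0.13 0.36 0 0 0 .1
```

```bash
w='python3 -m handwheel'
$w '0 -.1 0 0 0 0 .1; 0 0 0 0 0 0 .1;0 -0.12 -0.37 0 0 0 .1; 0 -0.17 -0.35 0 0 0 .1; 0 -0.21 -0.32 0 0 0 .1'
$w '0 -0.25 -0.29 0 0 0 .1; 0 -0.29 -0.26 0 0 0 .1; 0 -0.32 -0.22 0 0 0 .1; 0 -0.35 -0.17 0 0 0 .1'
$w '0 0 0 0 0 0 .1'
```

```text
time: 15.55
ee_pos: [0.4468, -0.0829, 0.2131]
tcp_rot: [-3.141, -0.0, -0.029]
force: [4.8, 0.9, -10.3]
grip_width: 0.0173
grip_force: 30.0
time: 15.95
ee_pos: [0.4481, -0.053, 0.2363]
tcp_rot: [3.141, -0.002, -0.029]
force: [8.1, -2.0, -16.5]
grip_width: 0.0172
grip_force: 30.0
time: 16.05
ee_pos: [0.4482, -0.0516, 0.2368]
tcp_rot: [-3.141, -0.002, -0.027]
force: [4.3, 3.6, -6.5]
grip_width: 0.0173
grip_force: 30.0
```

Tracking well; continue.

```bash
w='python3 -m handwheel'
$w '0 -0.37 -0.13 0 0 0 .1; 0 -0.38 -0.08 0 0 0 .1; 0 -0.39 -0.03 0 0 0 .1; 0 -0.39 0.02 0 0 0 .1; 0 -0.38 0.07 0 0 0 .1'
$w '0 -0.37 0.12 0 0 0 .1; 0 -0.35 0.17 0 0 0 .1; 0 -0.33 0.21 0 0 0 .1; 0 -0.30 0.25 0 0 0 .1; 0 -0.26 0.29 0 0 0 .1'
$w '0 -0.22 0.32 0 0 0 .1; 0 -0.18 0.34 0 0 0 .1; 0 -0.1 0.3 0 0 0 .1; 0 0 0 0 0 0 .1; 0 0 0 0 0 0 .1'
python3 -c "
from h import *
st()
c=snap('scene','g4.png');d=snap('top')
a=cv2.resize(c['pixels'][110:250,190:330],(560,560));b=cv2.resize(d['pixels'][90:240,220:360],(240,257));o=np.zeros((560,800,3),np.uint8);o[:,:560]=a;o[:257,560:]=b
cv2.imwrite('pics/g4.png',o[:,:,::-1])"
```

```text
time: 16.55
ee_pos: [0.4502, -0.0082, 0.2406]
tcp_rot: [3.137, -0.003, -0.031]
force: [6.6, -9.5, -8.7]
grip_width: 0.0167
grip_force: 30.0
time: 17.05
ee_pos: [0.4521, 0.0332, 0.216]
tcp_rot: [3.139, -0.005, -0.03]
force: [2.6, -5.7, 3.2]
grip_width: 0.0172
grip_force: 30.0
time: 17.55
ee_pos: [0.4527, 0.0476, 0.1906]
tcp_rot: [-3.141, -0.005, -0.029]
force: [7.9, -0.9, -4.8]
grip_width: 0.0169
grip_force: 30.0
17.55 p [0.4527 0.0476 0.1906] rpy [-3.141 -0.005 -0.029] q [ 0.24  0.25 -0.47  2.09  0.15  0.84 -1.92] F [ 7.9 -0.9 -4.8] w 0.0169 gf 29.99008297920227
```

View pics/g4.png

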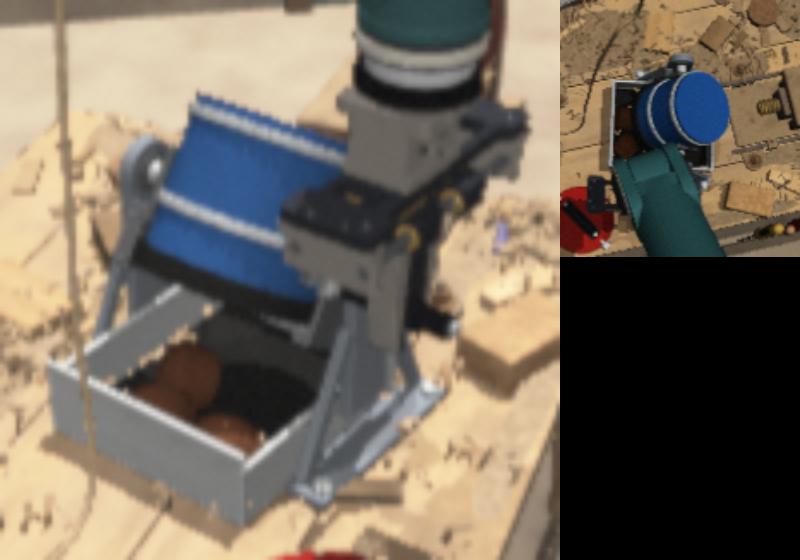

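All three dark feet lie in the tray (crop 190,370; 160,410; 230,432). Cranking back.

```bash
w='python3 -m handwheel'
$w '0 .1 -.3 0 0 0 .1; 0 .18 -.34 0 0 0 .1; 0 .22 -.32 0 0 0 .1; 0 .26 -.29 0 0 0 .1; 0 .3 -.25 0 0 0 .1'
$w '0 .33 -.21 0 0 0 .1; 0 .35 -.17 0 0 0 .1; 0 .37 -.12 0 0 0 .1; 0 .38 -.07 0 0 0 .1; 0 .39 -.02 0 0 0 .1'
$w '0 .39 .03 0 0 0 .1; 0 .38 .08 0 0 0 .1; 0 .37 .13 0 0 0 .1; 0 .35 .17 0 0 0 .1; 0 .32 .22 0 0 0 .1'
$w '0 .29 .26 0 0 0 .1; 0 .25 .29 0 0 0 .1; 0 .21 .32 0 0 0 .1; 0 .17 .35 0 0 0 .1; 0 .12 .37 0 0 0 .1'
$w '0 0 .1 0 0 0 .1; 0 0 .1 0 0 0 .1; 0 0 .1 0 0 0 .1; 0 0 0 0 0 0 .1'
```

```text
time: 18.15
ee_pos: [0.4515, 0.0204, 0.228]
tcp_rot: [-3.142, -0.004, -0.029]
force: [8.8, -2.8, -9.0]
grip_width: 0.0171
grip_force: 30.0
time: 18.65
ee_pos: [0.4494, -0.0237, 0.2422]
tcp_rot: [-3.14, -0.003, -0.028]
force: [6.9, 3.6, -9.5]
grip_width: 0.0171
grip_force: 30.0
time: 19.15
ee_pos: [0.4474, -0.0695, 0.2265]
tcp_rot: [-3.141, -0.001, -0.028]
force: [2.9, 4.5, -0.3]
grip_width: 0.0171
grip_force: 30.0
time: 19.65
ee_pos: [0.4462, -0.0962, 0.186]
tcp_rot: [-3.141, 0.0, -0.029]
force: [-1.1, 8.2, 28.7]
grip_width: 0.0172
grip_force: 30.0
time: 20.05
ee_pos: [0.4471, -0.0962, 0.1829]
tcp_rot: [3.139, -0.001, -0.029]
force: [-10.8, 5.6, 42.2]
grip_width: 0.0172
grip_force: 30.0
```

```bash
w='python3 -m handwheel'
$w '0 0 -.2 0 0 0 .1; 0 0 0 0 0 0 1; 0 0 0 0 0 0 1; 0 0 0 0 0 0 1; 0 0 0 0 0 0 1'
$w '0 0 0 0 0 0 1; 0 0 0 0 0 0 1; 0 0 -1 0 0 0 1; 0 0 -1 0 0 0 1; 0 0 -1 0 0 0 1'
$w '0 0 -1 0 0 0 1; 0 0 -1 0 0 0 1'
python3 -c "
from h import *
S=snap('scene');T=snap('top')
o=np.zeros((384,512*1+280,3),np.uint8);o[:,:512]=S['pixels'];o[:300,512:]=cv2.resize(T['pixels'][90:240,220:360],(280,300))
cv2.imwrite('pics/g5.png',o[:,:,::-1])
for n,c,z,(x0,x1,y0,y1) in(('s',S,.04,(180,265,255,325)),('t',T,.044,(172,225,183,232))):
    p=c['pixels'].astype(int);m=((p[...,0]>200)&(p[...,2]<(165 if n=='s' else 140))&(p[...,1]>170)).astype(np.uint8);q=np.zeros_like(m);q[y0:y1,x0:x1]=m[y0:y1,x0:x1]
    k,l,s,ce=cv2.connectedComponentsWithStats(cv2.morphologyEx(q,cv2.MORPH_CLOSE,np.ones((3,3))))
    for i in range(1,k):
        if s[i,4]>25: print(n,s[i],ce[i],at(c,*ce[i],z))
st()"
```

```text
time: 20.55
ee_pos: [0.4455, -0.0965, 0.1833]
tcp_rot: [3.141, 0.002, -0.03]
force: [-0.0, 1.1, -0.5]
grip_width: 0.0474
grip_force: 0.0
time: 21.05
ee_pos: [0.446, -0.096, 0.2598]
tcp_rot: [-3.141, 0.001, -0.029]
force: [-0.4, -1.1, 0.0]
grip_width: 0.087
grip_force: 0.0
time: 21.25
ee_pos: [0.446, -0.096, 0.3101]
tcp_rot: [3.141, 0.0, -0.029]
force: [0.6, 0.3, 0.6]
grip_width: 0.0923
grip_force: 0.0
s [180 255  20  15  71] [187.90140845 261.77464789] [0.595  0.2911 0.04  ]
s [ 180  255   85   70 2170] [219.76866359 297.21152074] [0.4604 0.3318 0.04  ]
s [238 255  11  12  55] [242.87272727 258.74545455] [0.4884 0.2043 0.04  ]
s [180 279   5  11  29] [181.55172414 283.17241379] [0.5599 0.3509 0.04  ]
t [204 189  10  10  65] [208.13846154 193.70769231] [0.5116 0.2492 0.044 ]
t [179 192  10  10  76] [183.34210526 196.69736842] [0.5014 0.3377 0.044 ]
t [189 216  10  10  77] [193.45454545 220.54545455] [0.4164 0.3005 0.044 ]
21.35 p [ 0.448  -0.0963  0.3122] rpy [ 3.14  -0.006 -0.029] q [ 0.5   0.08 -0.38  1.95  0.04  1.11 -1.49] F [ 0.1  0.5 -0.1] w 0.0919 gf 0.0
```

View pics/g5.png

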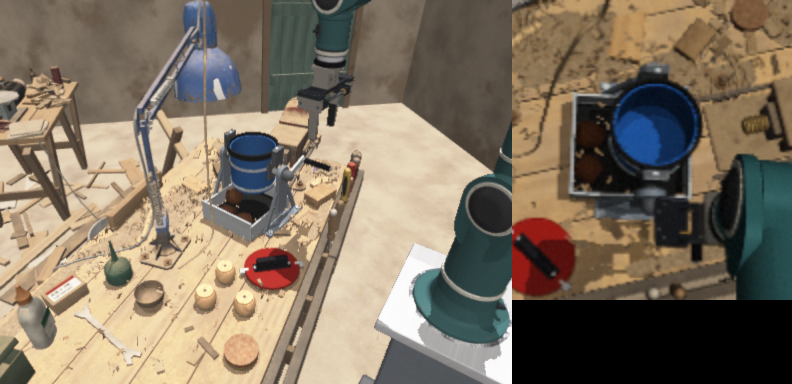

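```bash
w='python3 -m handwheel'
$w '0 0 0 0 0 -1 .85; 0 0 0 0 0 -1 .85; 0 0 0 0 0 -1 .85; 0 0 0 0 0 -1 .85; 0 0 0 0 0 -1 .85' >/dev/null
$w '0 0 0 0 0 -.43 .85'
python3 -c "
from h import *
rows([.511,.249,.20])"
```

```text
time: 21.95
ee_pos: [0.4457, -0.096, 0.308]
tcp_rot: [-3.14, 0.001, 0.79]
force: [0.1, -0.2, 0.1]
grip_width: 0.0784
grip_force: 0.0
21.95 p [ 0.4457 -0.096   0.308 ] rpy [-3.14e+00  1.00e-03  7.90e-01] q [ 0.54  0.09 -0.43  1.95  0.04  1.11 -0.68] F [ 0.1 -0.2  0.1] w 0.0784 gf 0.0
shift [11.64 -7.85  4.32] turn 0
```

```bash
w='python3 -m handwheel'
$w '.97 -.654 0 0 0 0 .85; .97 -.654 0 0 0 0 .85; .97 -.654 0 0 0 0 .85; .97 -.654 0 0 0 0 .85; .97 -.654 0 0 0 0 .85' >/dev/null
$w '.97 -.654 0 0 0 0 .85; .97 -.654 0 0 0 0 .85; .97 -.654 0 0 0 0 .85; .97 -.654 0 0 0 0 .85; .97 -.654 0 0 0 0 .85' >/dev/null
$w '.97 -.654 0 0 0 0 .85; .97 -.654 0 0 0 0 .85; 0 0 1 0 0 0 .85; 0 0 1 0 0 0 .85; 0 0 1 0 0 0 .85' >/dev/null
$w '0 0 1 0 0 0 .85; 0 0 1 0 0 0 .85; 0 0 1 0 0 0 .85; 0 0 1 0 0 0 .85; 0 0 .3 0 0 0 .85'
python3 -c "
from h import *
T=snap('top');S=snap('scene','g6.png')
rows([.511,.249,.032])
cv2.imwrite('pics/g6.png',cv2.resize(S['pixels'][200:340,150:320],None,fx=4,fy=4)[:,:,::-1])"
```

```text
time: 23.95
ee_pos: [0.5113, 0.2473, 0.1231]
tcp_rot: [-3.139, 0.006, 0.786]
force: [-1.0, -0.2, -0.6]
grip_width: 0.0779
grip_force: 0.0
24.05 p [0.5123 0.2481 0.125 ] rpy [-3.14e+00  3.00e-03  7.86e-01] q [-0.09  0.55 -0.55  1.86  0.38  0.84 -1.61] F [ 0.3 -0.1  0.3] w 0.078 gf 0.0
shift [ 0.   -0.06  3.72] turn 0
```

View pics/g6.png

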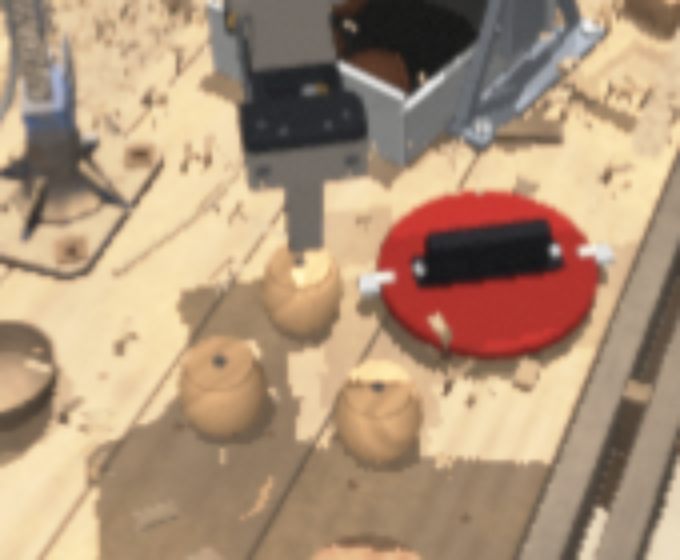

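The finger stands just over foot A (crop 300,290); the other two feet are unmoved. Down and grip.

```bash
w='python3 -m handwheel'
$w '0 -.06 .9 0 0 0 .85; 0 0 .9 0 0 0 .85; 0 0 .9 0 0 0 .85; 0 0 .7 0 0 0 .85; 0 0 .3 0 0 0 .85'
$w '0 0 0 0 0 0 .3; 0 0 0 0 0 0 .3; 0 0 0 0 0 0 .3; 0 0 0 0 0 0 .3; 0 0 0 0 0 0 .3' 20
$w '0 0 -1 0 0 0 .3; 0 0 -1 0 0 0 .3; 0 0 -1 0 0 0 .3; 0 0 -1 0 0 0 .3; 0 0 -1 0 0 0 .3'
$w '0 0 -1 0 0 0 .3; 0 0 -1 0 0 0 .3; 0 0 -1 0 0 0 .3; 0 0 -1 0 0 0 .3; 0 0 -1 0 0 0 .3'
python3 -c "
from h import *
rows([.620+.018,-.030+.018,.30])"
```

```text
time: 24.55
ee_pos: [0.5123, 0.2495, 0.0337]
tcp_rot: [-3.141, 0.0, 0.785]
force: [0.3, 0.2, -0.3]
grip_width: 0.0781
grip_force: 0.0
time: 25.05
ee_pos: [0.5129, 0.25, 0.0352]
tcp_rot: [3.141, -0.002, 0.785]
force: [-0.8, 0.7, 6.0]
grip_width: 0.0506
grip_force: 20.0
time: 25.55
ee_pos: [0.5121, 0.2492, 0.16]
tcp_rot: [3.142, 0.0, 0.785]
force: [0.2, 0.4, -1.3]
grip_width: 0.0503
grip_force: 20.0
time: 26.05
ee_pos: [0.512, 0.2492, 0.285]
tcp_rot: [3.141, 0.001, 0.785]
force: [0.2, 0.7, -1.0]
grip_width: 0.0504
grip_force: 20.0
26.05 p [0.512  0.2492 0.285 ] rpy [3.141e+00 1.000e-03 7.850e-01] q [-0.01  0.37 -0.64  1.72  0.24  1.13 -1.5 ] F [ 0.2  0.7 -1. ] w 0.0504 gf 20.000142557546496
shift [-3.82 10.95 -0.6 ] turn 0
```

```bash
w='python3 -m handwheel'
$w '-.35 .99 -.06 0 0 0 .3; -.35 .99 -.06 0 0 0 .3; -.35 .99 -.06 0 0 0 .3; -.35 .99 -.06 0 0 0 .3; -.35 .99 -.06 0 0 0 .3' >/dev/null
$w '-.35 .99 -.06 0 0 0 .3; -.35 .99 -.06 0 0 0 .3; -.35 .99 -.06 0 0 0 .3; -.35 .99 -.06 0 0 0 .3; -.35 .99 -.06 0 0 0 .3' >/dev/null
$w '-.35 .99 0 0 0 0 .3; 0 0 .9 0 0 0 .3; 0 0 .9 0 0 0 .3; 0 0 .9 0 0 0 .3; 0 0 .9 0 0 0 .3'
$w '0 0 .15 0 0 0 .3; 0 0 0 0 0 0 .63; 0 0 0 0 0 0 .63; 0 0 0 0 0 0 .63'
$w '0 0 -1 0 0 0 .63; 0 0 -1 0 0 0 .63; 0 0 -1 0 0 0 .63; 0 0 -1 0 0 0 .63'
python3 -c "
from h import *
c=snap('top')
cv2.imwrite('pics/g7.png',np.hstack([cv2.resize(c['pixels'][90:240,220:360],(420,450)),cv2.resize(snap('scene')['pixels'][110:260,190:315],(375,450))])[:,:,::-1])
rows([.501,.338,.30])"
```

```text
time: 27.55
ee_pos: [0.6363, -0.0113, 0.208]
tcp_rot: [-3.141, 0.001, 0.785]
force: [0.4, -0.3, -1.1]
grip_width: 0.05
grip_force: 20.0
time: 27.95
ee_pos: [0.6376, -0.0109, 0.2069]
tcp_rot: [3.14, -0.002, 0.785]
force: [-0.2, -0.5, -0.6]
grip_width: 0.0581
grip_force: 0.0
time: 28.35
ee_pos: [0.637, -0.0109, 0.3077]
tcp_rot: [3.14, -0.001, 0.785]
force: [1.0, -0.6, -0.0]
grip_width: 0.0578
grip_force: 0.0
28.45 p [ 0.6388 -0.0105  0.3105] rpy [ 3.135 -0.006  0.785] q [ 0.35  0.45 -0.53  1.53  0.24  1.22 -1.01] F [0.2 0.8 0.6] w 0.058 gf 0.0
shift [  5.95 -13.76   0.37] turn 0
```

View pics/g7.png

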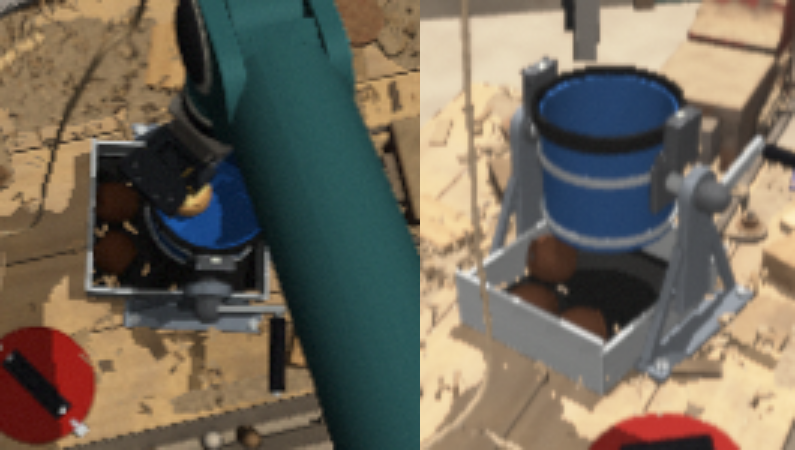

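Foot A lies in the drum (left crop 197,203). On to B.

```bash
w='python3 -m handwheel'
$w '.425 -.98 0 0 0 0 .85; .425 -.98 0 0 0 0 .85; .425 -.98 0 0 0 0 .85; .425 -.98 0 0 0 0 .85; .425 -.98 0 0 0 0 .85' >/dev/null
$w '.425 -.98 0 0 0 0 .85; .425 -.98 0 0 0 0 .85; .425 -.98 0 0 0 0 .85; .425 -.98 0 0 0 0 .85; .425 -.98 0 0 0 0 .85' >/dev/null
cat > det.py <<'E'
from h import *
T=snap('top');p=T['pixels'].astype(int);m=((p[...,0]>200)&(p[...,2]<140)&(p[...,1]>170)).astype(np.uint8);q=np.zeros_like(m);q[175:240,165:235]=m[175:240,165:235]
k,l,s,ce=cv2.connectedComponentsWithStats(cv2.morphologyEx(q,cv2.MORPH_CLOSE,np.ones((3,3))))
for i in range(1,k):
    if s[i,4]>20: print(s[i],at(T,*ce[i],.044))
E
python3 det.py
$w '.425 -.98 0 0 0 0 .85; .425 -.98 0 0 0 0 .85; .425 -.98 0 0 0 0 .85; .425 -.98 0 0 0 0 .85'
python3 -c "
from h import *
S=snap('scene');cv2.imwrite('pics/g8.png',cv2.resize(S['pixels'][200:370,150:320],None,fx=3.2,fy=3.2)[:,:,::-1])
for P in ([.501,.338,.04],[.416,.3005,.04]):print((proj(S,P)-[150,200])*3.2)
rows([.501,.338,.032])"
```

```text
[182 196   7   6  23] [0.4948 0.3292 0.044 ]
[189 216  10  10  78] [0.4159 0.3005 0.044 ]
time: 29.9
ee_pos: [0.499, 0.3372, 0.3051]
tcp_rot: [3.141, 0.0, 0.785]
force: [0.3, -0.9, 0.2]
grip_width: 0.0778
grip_force: 0.0
[173.76 290.88]
[300.16 310.72]
29.95 p [0.4959 0.3422 0.3053] rpy [-3.138e+00 -1.000e-03  7.910e-01] q [-0.17  0.41 -0.65  1.62  0.26  1.2  -1.65] F [-1.6  2.6  0.5] w 0.0781 gf 0.0
shift [1.000e-02 3.000e-01 1.093e+01] turn 0
```

View pics/g8.png

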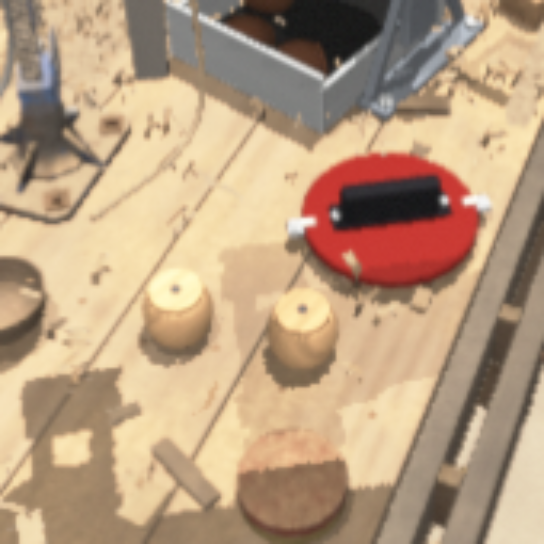

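Both feet unmoved (crop 175,308 and 302,328).

```bash
w='python3 -m handwheel'
$w '0 0 0 0 0 0 .85; 0 0 1 0 0 0 .85; 0 0 1 0 0 0 .85; 0 0 1 0 0 0 .85; 0 0 1 0 0 0 .85'
$w '0 0 1 0 0 0 .85; 0 0 1 0 0 0 .85; 0 0 1 0 0 0 .85; 0 0 1 0 0 0 .85; 0 0 .8 0 0 0 .85'
$w '0 0 .8 0 0 0 .85; 0 0 .8 0 0 0 .85; 0 0 .5 0 0 0 .85'
$w '0 0 0 0 0 0 .3; 0 0 0 0 0 0 .3; 0 0 0 0 0 0 .3; 0 0 0 0 0 0 .3; 0 0 0 0 0 0 .3' 20
$w '0 0 -1 0 0 0 .3; 0 0 -1 0 0 0 .3; 0 0 -1 0 0 0 .3; 0 0 -1 0 0 0 .3; 0 0 -1 0 0 0 .3'
$w '0 0 -1 0 0 0 .3; 0 0 -1 0 0 0 .3; 0 0 -1 0 0 0 .3; 0 0 -1 0 0 0 .3; 0 0 -1 0 0 0 .3'
python3 -c "
from h import *
rows([.620-.018,-.030-.018,.30])"
```

```text
time: 30.45
ee_pos: [0.5004, 0.3348, 0.2042]
tcp_rot: [3.14, 0.0, 0.783]
force: [1.0, 0.0, -0.2]
grip_width: 0.078
grip_force: 0.0
time: 30.95
ee_pos: [0.5001, 0.3344, 0.0836]
tcp_rot: [3.141, 0.002, 0.783]
force: [-0.1, -0.2, -1.1]
grip_width: 0.0777
grip_force: 0.0
time: 31.25
ee_pos: [0.4998, 0.3344, 0.0311]
tcp_rot: [3.141, 0.002, 0.783]
force: [-0.7, -0.1, -0.7]
grip_width: 0.0781
grip_force: 0.0
time: 31.75
ee_pos: [0.5001, 0.337, 0.0339]
tcp_rot: [3.141, -0.002, 0.785]
force: [1.4, 0.0, 3.6]
grip_width: 0.05
grip_force: 20.0
time: 32.25
ee_pos: [0.4992, 0.3366, 0.159]
tcp_rot: [3.141, -0.0, 0.785]
force: [-0.2, -0.1, -1.4]
grip_width: 0.0499
grip_force: 20.0
time: 32.75
ee_pos: [0.4991, 0.3366, 0.284]
tcp_rot: [3.141, -0.0, 0.786]
force: [0.7, 0.5, -0.7]
grip_width: 0.0501
grip_force: 20.0
32.75 p [0.4991 0.3366 0.284 ] rpy [ 3.141 -0.     0.786] q [-0.16  0.43 -0.65  1.65  0.28  1.16 -1.66] F [ 0.7  0.5 -0.7] w 0.0501 gf 20.00007088528946
shift [-7.97 13.79 -0.64] turn 0
```

```bash
w='python3 -m handwheel'
$w '-.57 .985 -.05 0 0 0 .3; -.57 .985 -.05 0 0 0 .3; -.57 .985 -.05 0 0 0 .3; -.57 .985 -.05 0 0 0 .3; -.57 .985 -.05 0 0 0 .3' >/dev/null
$w '-.57 .985 -.05 0 0 0 .3; -.57 .985 -.05 0 0 0 .3; -.57 .985 -.05 0 0 0 .3; -.57 .985 -.05 0 0 0 .3; -.57 .985 -.05 0 0 0 .3' >/dev/null
$w '-.57 .985 -.05 0 0 0 .3; -.57 .985 -.05 0 0 0 .3; -.57 .985 0 0 0 0 .3; -.57 .985 0 0 0 0 .3; 0 0 0 0 0 0 .3'
$w '0 0 .9 0 0 0 .3; 0 0 .9 0 0 0 .3; 0 0 .9 0 0 0 .3; 0 0 .9 0 0 0 .3; 0 0 .15 0 0 0 .3'
$w '0 0 0 0 0 0 .63; 0 0 0 0 0 0 .63; 0 0 0 0 0 0 .63'
$w '0 0 -1 0 0 0 .63; 0 0 -1 0 0 0 .63; 0 0 -1 0 0 0 .63; 0 0 -1 0 0 0 .63'
python3 -c "
from h import *
rows([.416,.3005,.30])"
```

```text
time: 34.25
ee_pos: [0.6024, -0.0534, 0.2974]
tcp_rot: [3.14, 0.002, 0.778]
force: [-0.5, 0.4, -0.9]
grip_width: 0.05
grip_force: 20.0
time: 34.75
ee_pos: [0.6001, -0.0473, 0.2016]
tcp_rot: [-3.138, 0.003, 0.786]
force: [0.2, 0.6, 0.8]
grip_width: 0.05
grip_force: 20.0
time: 35.05
ee_pos: [0.6029, -0.0479, 0.2056]
tcp_rot: [3.14, -0.002, 0.785]
force: [0.0, 1.5, -0.1]
grip_width: 0.058
grip_force: 0.0
time: 35.45
ee_pos: [0.6023, -0.048, 0.3063]
tcp_rot: [3.14, -0.001, 0.785]
force: [0.9, 0.1, 0.5]
grip_width: 0.0581
grip_force: 0.0
35.45 p [ 0.6023 -0.048   0.3063] rpy [ 3.14e+00 -1.00e-03  7.85e-01] q [ 0.43  0.39 -0.53  1.62  0.21  1.19 -0.93] F [0.9 0.1 0.5] w 0.0581 gf 0.0
shift [  4.59 -15.13   0.23] turn 0
```

```bash
w='python3 -m handwheel'
$w '.287 -.946 0 0 0 0 .85; .287 -.946 0 0 0 0 .85; .287 -.946 0 0 0 0 .85; .287 -.946 0 0 0 0 .85; .287 -.946 0 0 0 0 .85' >/dev/null
$w '.287 -.946 0 0 0 0 .85; .287 -.946 0 0 0 0 .85; .287 -.946 0 0 0 0 .85; .287 -.946 0 0 0 0 .85; .287 -.946 0 0 0 0 .85' >/dev/null
python3 det.py
$w '.287 -.946 0 0 0 0 .85; .287 -.946 0 0 0 0 .85; .287 -.946 0 0 0 0 .85; .287 -.946 0 0 0 0 .85; .287 -.946 0 0 0 0 .85' >/dev/null
$w '.287 -.946 0 0 0 0 .85; 0 0 0 0 0 0 .85'
python3 -c "
from h import *
S=snap('scene');cv2.imwrite('pics/g9.png',cv2.resize(S['pixels'][100:370,150:330],None,fx=2.2,fy=2.2)[:,:,::-1])
for P in ([.416,.3005,.04],):print((proj(S,P)-[150,100])*2.2)
rows([.416,.3005,.032])"
```

```text
[192 218   7   8  27] [0.4126 0.292  0.044 ]
time: 37.2
ee_pos: [0.4139, 0.3038, 0.3053]
tcp_rot: [-3.141, -0.002, 0.791]
force: [0.0, -0.1, 0.7]
grip_width: 0.0781
grip_force: 0.0
[206.36 433.62]
37.25 p [0.4151 0.3019 0.305 ] rpy [ 3.141e+00 -2.000e-03  7.890e-01] q [-0.06  0.26 -0.74  1.82  0.19  1.13 -1.65] F [ 0.4 -0.3  0.3] w 0.0776 gf 0.0
shift [-0.03  0.06 10.92] turn 0
```

View pics/g9.png

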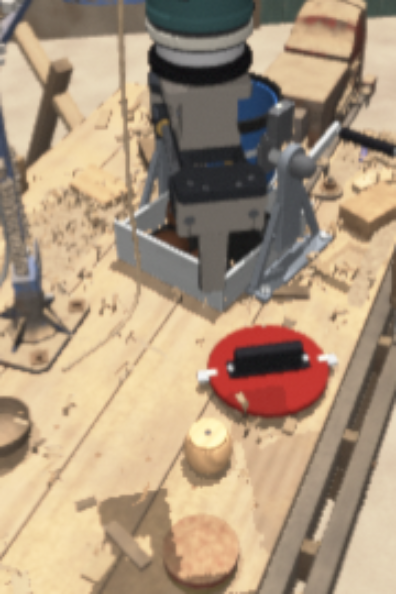

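Foot C is where expected (crop 208,433).

```bash
w='python3 -m handwheel'
$w '0 .06 1 0 0 0 .85; 0 0 1 0 0 0 .85; 0 0 1 0 0 0 .85; 0 0 1 0 0 0 .85; 0 0 1 0 0 0 .85' >/dev/null
$w '0 0 1 0 0 0 .85; 0 0 1 0 0 0 .85; 0 0 1 0 0 0 .85; 0 0 1 0 0 0 .85; 0 0 .8 0 0 0 .85'
$w '0 0 .6 0 0 0 .85; 0 0 .5 0 0 0 .85'
$w '0 0 0 0 0 0 .3; 0 0 0 0 0 0 .3; 0 0 0 0 0 0 .3; 0 0 0 0 0 0 .3; 0 0 0 0 0 0 .3' 20
$w '0 0 -1 0 0 0 .3; 0 0 -1 0 0 0 .3; 0 0 -1 0 0 0 .3; 0 0 -1 0 0 0 .3; 0 0 -1 0 0 0 .3' >/dev/null
$w '0 0 -1 0 0 -1 .3; 0 0 -1 0 0 -1 .3; 0 0 -1 0 0 -1 .3; 0 0 -1 0 0 -1 .3; 0 0 -1 0 0 -1 .3'
$w '0 0 -.3 0 0 -1 .3; 0 0 -.3 0 0 -1 .3; 0 0 0 0 0 -1 .3; 0 0 0 0 0 -1 .3; 0 0 0 0 0 -1 .3'
python3 -c "
from h import *
rows([.620+.018,-.030-.018,.30])"
```

```text
time: 38.25
ee_pos: [0.418, 0.2979, 0.0579]
tcp_rot: [3.14, 0.001, 0.783]
force: [0.8, -0.1, 0.4]
grip_width: 0.078
grip_force: 0.0
time: 38.45
ee_pos: [0.4176, 0.2987, 0.0308]
tcp_rot: [3.141, 0.0, 0.784]
force: [0.3, -1.5, -0.8]
grip_width: 0.078
grip_force: 0.0
time: 38.95
ee_pos: [0.4173, 0.3, 0.0324]
tcp_rot: [3.141, -0.002, 0.785]
force: [-0.2, -0.3, 3.5]
grip_width: 0.0502
grip_force: 20.0
time: 39.95
ee_pos: [0.4165, 0.2992, 0.2826]
tcp_rot: [3.141, 0.001, 1.542]
force: [0.7, -0.3, -0.8]
grip_width: 0.0499
grip_force: 20.0
time: 40.45
ee_pos: [0.4166, 0.2992, 0.2966]
tcp_rot: [-3.141, 0.001, 2.291]
force: [-0.3, 0.2, -1.1]
grip_width: 0.05
grip_force: 20.0
40.45 p [0.4166 0.2992 0.2966] rpy [-3.141e+00  1.000e-03  2.291e+00] q [ 0.2   0.38 -1.1   1.82  0.37  1.17 -0.3 ] F [-0.3  0.2 -1.1] w 0.05 gf 19.994955842848867
shift [-16.28  -2.51  -0.12] turn 0
```

```bash
w='python3 -m handwheel'
$w '-.957 -.148 0 0 0 0 .3; -.957 -.148 0 0 0 0 .3; -.957 -.148 0 0 0 0 .3; -.957 -.148 0 0 0 0 .3; -.957 -.148 0 0 0 0 .3' >/dev/null
$w '-.957 -.148 0 0 0 0 .3; -.957 -.148 0 0 0 0 .3; -.957 -.148 0 0 0 0 .3; -.957 -.148 0 0 0 0 .3; -.957 -.148 0 0 0 0 .3' >/dev/null
$w '-.957 -.148 0 0 0 0 .3; -.957 -.148 0 0 0 0 .3; -.957 -.148 0 0 0 0 .3; -.957 -.148 0 0 0 0 .3; -.957 -.148 0 0 0 0 .3' >/dev/null
$w '-.957 -.148 0 0 0 0 .3; -.957 -.148 0 0 0 0 .3; 0 0 0 0 0 0 .3; 0 0 .8 0 0 0 .3; 0 0 .8 0 0 0 .3'
$w '0 0 .7 0 0 0 .3; 0 0 .7 0 0 0 .3; 0 0 .5 0 0 0 .3; 0 0 0 0 0 0 .3'
$w '0 0 0 0 0 0 .63; 0 0 0 0 0 0 .63; 0 0 0 0 0 0 .63'
$w '0 0 -1 0 0 0 .63; 0 0 -1 0 0 0 .63; 0 0 -1 0 0 0 .63; 0 0 -1 0 0 0 .63; 0 0 0 0 0 0 .63'
```

```text
time: 42.45
ee_pos: [0.6355, -0.0481, 0.2566]
tcp_rot: [3.141, 0.001, 2.286]
force: [-0.8, 0.0, -1.9]
grip_width: 0.0503
grip_force: 20.0
time: 42.85
ee_pos: [0.6347, -0.0489, 0.207]
tcp_rot: [-3.139, -0.002, 2.286]
force: [-0.2, -0.6, -0.4]
grip_width: 0.0501
grip_force: 20.0
time: 43.15
ee_pos: [0.6363, -0.0488, 0.2101]
tcp_rot: [3.14, 0.001, 2.285]
force: [-0.5, 0.4, -0.2]
grip_width: 0.0578
grip_force: 0.0
time: 43.65
ee_pos: [0.6375, -0.0482, 0.3135]
tcp_rot: [3.136, 0.005, 2.285]
force: [0.2, 0.5, 0.2]
grip_width: 0.0576
grip_force: 0.0
```

```bash
w='python3 -m handwheel'
$w '0 0 0 0 0 1 .6; 0 0 0 0 0 1 .6; 0 0 0 0 0 1 .6; 0 0 0 0 0 1 .6; 0 0 0 0 0 1 .6' >/dev/null
$w '0 0 0 0 0 1 .6; 0 0 0 0 0 1 .6; 0 0 0 0 0 1 .6; 0 0 0 0 0 1 .6; 0 0 0 0 0 1 .6'
python3 -c "
from h import *
rows([.4246,.1642,.20],[np.pi,0,.781])"
```

```text
time: 44.65
ee_pos: [0.6354, -0.049, 0.3083]
tcp_rot: [-3.141, 0.001, 0.779]
force: [0.0, -0.2, 0.1]
grip_width: 0.0551
grip_force: 0.0
44.65 p [ 0.6354 -0.049   0.3083] rpy [-3.141e+00  1.000e-03  7.790e-01] q [ 0.48  0.47 -0.64  1.53  0.29  1.24 -0.99] F [ 0.  -0.2  0.1] w 0.0551 gf 0.0
shift [-1.000e-02 -1.199e+01  4.340e+00] turn [-0.    0.   -0.01]
```

```bash
w='python3 -m handwheel'
$w '0 -1 0 0 0 0 .6; 0 -1 0 0 0 0 .6; 0 -1 0 0 0 0 .6; 0 -1 0 0 0 0 .6; 0 -1 0 0 0 0 .6' >/dev/null
$w '0 -1 0 0 0 0 .6; 0 -1 0 0 0 0 .6; 0 -1 0 0 0 0 .6; 0 -1 0 0 0 0 .6; 0 -1 0 0 0 0 .6' >/dev/null
$w '0 -1 0 0 0 0 .6; 0 -1 0 0 0 0 .6; 0 0 1 0 0 0 .6; 0 0 1 0 0 0 .6; 0 0 1 0 0 0 .6' >/dev/null
$w '0 0 1 0 0 0 .6; 0 0 1 0 0 0 .6; 0 0 1 0 0 0 .6; 0 0 0 0 0 0 .6'
python3 - <<'E'
from h import *
T=snap('top');p=T['pixels'].astype(int)
M=proj(T,[.62,-.03,.13]);print('drum floor px',M)
m=((p[...,0]>120)&(p[...,2]<p[...,0]-30)).astype(np.uint8);q=np.zeros_like(m);cv2.circle(q,tuple(int(x) for x in M),18,1,-1)
k,l,s,ce=cv2.connectedComponentsWithStats(m*q)
for i in range(1,k):
    if s[i,4]>15: print(s[i],ce[i],at(T,*ce[i],.15))
m=((p[...,0]>90)&(p[...,1]<60)&(p[...,2]<60)&(p[...,0]>2*p[...,1])).astype(np.uint8);k,l,s,ce=cv2.connectedComponentsWithStats(m)
i=1+s[1:,4].argmax();h=np.argwhere(l==i)[:,::-1].astype(np.int32);e=cv2.minEnclosingCircle(h);print('cap',e,at(T,*e[0],.02))
rows([.4246,.1642,.0485],[np.pi,0,.781])
E
```

```text
time: 46.55
ee_pos: [0.4212, 0.1626, 0.1565]
tcp_rot: [-3.138, 0.005, 0.786]
force: [0.0, -1.6, -0.2]
grip_width: 0.055
grip_force: 0.0
drum floor px [288.5 158.3]
[290 143  13  14 138] [296.11594203 150.06521739] [ 0.6433 -0.0538  0.15  ]
[277 147  12  13 126] [282.64285714 153.07142857] [ 0.6332 -0.0087  0.15  ]
[287 159  13  12 116] [293.18965517 164.06034483] [ 0.5959 -0.0429  0.15  ]
cap ((137.5, 119.0), 8.558721542358398) [0.8002 0.5234 0.02  ]
46.6 p [0.4223 0.1632 0.1581] rpy [-3.139e+00  3.000e-03  7.860e-01] q [ 0.2   0.36 -0.75  2.1   0.34  0.8  -1.54] F [0.  0.1 0.4] w 0.0554 gf 0.0
shift [0.1  0.05 4.39] turn [-0.01  0.02  0.03]
```

All three feet lie flat side by side in the drum. Take the cap.

```bash
w='python3 -m handwheel'
$w '.05 0 1 0 0 0 .6; 0 0 1 0 0 0 .6; 0 0 1 0 0 0 .6; 0 0 .8 0 0 0 .6; 0 0 .58 0 0 0 .6'
$w '0 0 0 0 0 0 0; 0 0 0 0 0 0 0; 0 0 0 0 0 0 0; 0 0 0 0 0 0 0; 0 0 0 0 0 0 0' 60
$w '0 0 0 0 0 0 0; 0 0 0 0 0 0 0; 0 0 0 0 0 0 0'
$w '0 0 -.5 0 0 0 0; 0 0 -1 0 0 0 0; 0 0 -1 0 0 0 0; 0 0 -1 0 0 0 0; 0 0 -1 0 0 0 0'
$w '0 0 -1 0 0 0 0; 0 0 -1 0 0 0 0; 0 0 -1 0 0 0 0; 0 0 -1 0 0 0 0; 0 0 -1 0 0 0 0'
$w '0 0 -1 0 0 0 0; 0 0 -.8 0 0 0 0; 0 0 0 0 0 0 0'
python3 -c "
from h import *
rows([.6205,-.031,.33],[np.pi,0,.74])"
```

```text
time: 47.1
ee_pos: [0.4253, 0.1644, 0.0497]
tcp_rot: [3.141, -0.001, 0.785]
force: [0.5, -0.9, 1.1]
grip_width: 0.0551
grip_force: 0.0
time: 47.6
ee_pos: [0.425, 0.1642, 0.0502]
tcp_rot: [3.141, -0.001, 0.785]
force: [0.4, 0.2, 0.8]
grip_width: 0.0172
grip_force: 0.0
time: 47.9
ee_pos: [0.425, 0.1641, 0.0501]
tcp_rot: [3.141, -0.001, 0.785]
force: [-1.6, -1.8, 6.4]
grip_width: 0.0157
grip_force: 60.0
time: 48.4
ee_pos: [0.424, 0.1641, 0.1634]
tcp_rot: [-3.141, 0.0, 0.786]
force: [0.3, -0.0, -1.6]
grip_width: 0.0156
grip_force: 60.0
time: 48.9
ee_pos: [0.4237, 0.1642, 0.2884]
tcp_rot: [-3.141, 0.001, 0.786]
force: [0.6, -0.6, -1.5]
grip_width: 0.0155
grip_force: 60.0
time: 49.2
ee_pos: [0.4252, 0.1649, 0.3346]
tcp_rot: [3.139, -0.004, 0.786]
force: [-0.5, 0.3, -1.6]
grip_width: 0.0155
grip_force: 60.0
49.2 p [0.4252 0.1649 0.3346] rpy [ 3.139 -0.004  0.786] q [ 0.36  0.11 -0.85  1.9   0.09  1.17 -1.31] F [-0.5  0.3 -1.6] w 0.0155 gf 59.99327838420868
shift [-0.02 11.07  0.22] turn [ 0.02 -0.03  0.3 ]
```

```bash
w='python3 -m handwheel'
$w '0 .923 0 0 0 0 0; 0 .923 0 0 0 0 0; 0 .923 0 0 0 0 0; 0 .923 0 0 0 0 0; 0 .923 0 0 0 0 0' >/dev/null
$w '0 .923 0 0 0 0 0; 0 .923 0 0 0 0 0; 0 .923 0 0 0 0 0; 0 .923 0 0 0 0 0; 0 .923 0 0 0 0 0' >/dev/null
$w '0 .923 0 0 0 0 0; 0 .923 0 0 0 0 0; 0 0 .5 0 0 0 0; 0 0 .5 0 0 0 0; 0 0 0 0 0 0 0'
python3 -c "
from h import *
rows([.6205,-.032,.272],[np.pi,0,.785])"
```

```text
time: 50.7
ee_pos: [0.6187, -0.0314, 0.3042]
tcp_rot: [-3.137, 0.003, 0.786]
force: [-0.3, 0.2, -2.1]
grip_width: 0.0155
grip_force: 60.0
50.7 p [ 0.6187 -0.0314  0.3042] rpy [-3.137e+00  3.000e-03  7.860e-01] q [ 0.48  0.45 -0.67  1.57  0.29  1.22 -1.02] F [-0.3  0.2 -2.1] w 0.0155 gf 59.993396401405334
shift [0.04 0.07 1.29] turn [-0.03  0.02  0.01]
```

```bash
w='python3 -m handwheel'
$w '0 .03 .4 0 0 0 0; 0 .03 .4 0 0 0 0; 0 0 .4 0 0 0 0; 0 0 0 0 0 0 0'
$w '0 0 .2 0 0 0 0; 0 0 .1 0 0 0 0; 0 0 0 0 0 0 0'
```

```text
time: 51.1
ee_pos: [0.6203, -0.0328, 0.2752]
tcp_rot: [-3.139, 0.002, 0.785]
force: [0.2, -0.2, -1.9]
grip_width: 0.0157
grip_force: 60.0
time: 51.4
ee_pos: [0.6212, -0.0328, 0.2693]
tcp_rot: [-3.141, 0.0, 0.785]
force: [-0.1, 0.5, -1.8]
grip_width: 0.0149
grip_force: 60.0
```

```bash
w='python3 -m handwheel'
$w '0 0 .15 0 0 0 0; 0 0 .15 0 0 0 0; 0 0 0 0 0 0 0'
$w '0 0 .15 0 0 0 0; 0 0 .1 0 0 0 0; 0 0 0 0 0 0 0;0 0 0 0 0 0 0'
```

```text
time: 51.7
ee_pos: [0.6218, -0.0336, 0.2629]
tcp_rot: [3.14, 0.0, 0.785]
force: [-2.1, -2.5, 6.5]
grip_width: 0.0152
grip_force: 60.0
time: 52.1
ee_pos: [0.6218, -0.0336, 0.2583]
tcp_rot: [3.139, 0.0, 0.784]
force: [-4.8, -1.5, 11.6]
grip_width: 0.0156
grip_force: 60.0
```

```bash
w='python3 -m handwheel'
$w '0 0 .06 0 0 0 0; 0 0 0 0 0 0 0; 0 0 0 0 0 0 0'
$w '0 0 .06 0 0 0 0; 0 0 0 0 0 0 0; 0 0 0 0 0 0 0'
$w '0 0 .06 0 0 0 0; 0 0 0 0 0 0 0; 0 0 0 0 0 0 0'
```

```text
time: 52.4
ee_pos: [0.6218, -0.0336, 0.2581]
tcp_rot: [3.138, 0.0, 0.784]
force: [-7.7, -2.9, 19.3]
grip_width: 0.0153
grip_force: 60.0
time: 52.7
ee_pos: [0.6218, -0.0336, 0.2581]
tcp_rot: [3.137, 0.001, 0.784]
force: [-10.3, -3.3, 27.5]
grip_width: 0.0159
grip_force: 60.0
time: 53.0
ee_pos: [0.6218, -0.0335, 0.2581]
tcp_rot: [3.136, 0.001, 0.784]
force: [-14.0, -4.4, 34.7]
grip_width: 0.0159
grip_force: 60.0
```

```bash
w='python3 -m handwheel'
$w '0 0 -.06 0 0 .6 0; 0 0 0 0 0 .6 0; 0 0 0 0 0 .6 0; 0 0 0 0 0 .6 0; 0 0 0 0 0 .6 0'
$w '0 0 0 0 0 .6 0; 0 0 0 0 0 .6 0; 0 0 0 0 0 .6 0; 0 0 0 0 0 .5 0; 0 0 0 0 0 0 0'
$w '0 0 0 0 0 .2 0; 0 0 0 0 0 .1 0; 0 0 0 0 0 0 0'
python3 -c "
from h import *
s=st();print(s['torque'])"
```

```text
time: 53.5
ee_pos: [0.6216, -0.0308, 0.2581]
tcp_rot: [3.14, -0.002, 0.337]
force: [-10.9, 1.4, 26.2]
grip_width: 0.0158
grip_force: 61.6
time: 54.0
ee_pos: [0.6215, -0.0307, 0.2581]
tcp_rot: [3.141, -0.003, -0.006]
force: [-11.4, 0.8, 26.2]
grip_width: 0.016
grip_force: 60.5
time: 54.3
ee_pos: [0.6215, -0.0305, 0.2581]
tcp_rot: [3.141, -0.003, -0.049]
force: [-11.4, 2.1, 25.8]
grip_width: 0.0159
grip_force: 61.3
54.3 p [ 0.6215 -0.0305  0.2581] rpy [ 3.141e+00 -3.000e-03 -4.900e-02] q [ 0.35  0.45 -0.47  1.63  0.23  1.11 -1.81] F [-11.4   2.1  25.8] w 0.0159 gf 61.349050998687744
[0.06947435 2.64976729 1.23871273]
```

```bash
w='python3 -m handwheel'
$w '0 0 0 0 0 .15 0; 0 0 0 0 0 0 0; 0 0 0 0 0 0 0'
python3 -c "
from h import *
s=st();print(s['torque'])"
```

```text
time: 54.6
ee_pos: [0.6215, -0.0304, 0.2581]
tcp_rot: [3.141, -0.003, -0.072]
force: [-10.8, 1.8, 26.4]
grip_width: 0.0155
grip_force: 61.1
54.6 p [ 0.6215 -0.0304  0.2581] rpy [ 3.141e+00 -3.000e-03 -7.200e-02] q [ 0.34  0.45 -0.47  1.63  0.22  1.11 -1.83] F [-10.8   1.8  26.4] w 0.0155 gf 61.13284349441528
[0.22419793 2.68701106 1.2226059 ]
```

```bash
w='python3 -m handwheel'
$w '0 0 -.15 0 0 0 0; 0 0 -.15 0 0 0 0; 0 0 -.15 0 0 0 0; 0 0 0 0 0 0 0'
$w '0 0 -.1 0 0 0 0; 0 0 -.1 0 0 0 0; 0 0 0 0 0 0 0;0 0 0 0 0 0 0'
```

```text
time: 55.0
ee_pos: [0.6218, -0.0313, 0.2648]
tcp_rot: [-3.14, -0.002, -0.076]
force: [0.3, 3.3, 3.4]
grip_width: 0.0157
grip_force: 60.0
time: 55.4
ee_pos: [0.6217, -0.0314, 0.2654]
tcp_rot: [-3.139, 0.001, -0.076]
force: [8.4, 4.8, -16.2]
grip_width: 0.0156
grip_force: 60.0
```

It rose 7 mm and holds against a 16 N pull: locked. Release and go to the crank.

```bash
w='python3 -m handwheel'
$w '0 0 .12 0 0 0 0; 0 0 0 0 0 0 .7; 0 0 0 0 0 0 .7; 0 0 0 0 0 0 .7; 0 0 0 0 0 0 .7'
$w '0 0 0 0 0 0 .7; 0 0 -.5 0 0 0 .7; 0 0 -1 0 0 0 1; 0 0 -1 0 0 0 1; 0 0 -.5 0 0 0 1'
python3 -c "
from h import *
T=snap('top');S=snap('scene')
o=np.hstack([cv2.resize(T['pixels'][90:240,220:360],(420,450)),cv2.resize(S['pixels'][110:260,190:315],(375,450))])
cv2.imwrite('pics/g10.png',o[:,:,::-1])
rows([.447,-.0965,.30],[np.pi,0,-.045])"
```

```text
time: 55.9
ee_pos: [0.6213, -0.0334, 0.2663]
tcp_rot: [3.141, -0.0, -0.078]
force: [0.6, 0.4, 0.5]
grip_width: 0.0454
grip_force: 0.0
time: 56.4
ee_pos: [0.6223, -0.0326, 0.3444]
tcp_rot: [3.142, -0.004, -0.077]
force: [0.3, 0.5, 0.2]
grip_width: 0.0855
grip_force: 0.0
56.5 p [ 0.6223 -0.0326  0.3436] rpy [ 3.142 -0.004 -0.077] q [ 0.36  0.39 -0.48  1.53  0.19  1.27 -1.8 ] F [-0.   0.2  0.2] w 0.0915 gf 0.0
shift [-6.8   3.09  1.72] turn [ 0.   -0.03 -0.22]
```

```bash
w='python3 -m handwheel'
$w '0 0 0 0 0 -.22 1; -.985 .41 0 0 0 0 1; -.985 .41 0 0 0 0 1; -.985 .41 0 0 0 0 1; -.985 .41 0 0 0 0 1' >/dev/null
$w '-.985 .41 0 0 0 0 1; -.985 .41 0 0 0 0 1; -.985 .41 0 0 0 0 1; 0 0 1 0 0 0 1; 0 0 1 0 0 0 1'
$w '0 0 1 0 0 0 1; 0 0 1 0 0 0 1; 0 0 1 0 0 0 1; 0 0 .8 0 0 0 1; 0 0 .4 0 0 0 1'
python3 -c "
from h import *
rows([.447,-.0965,.187],[np.pi,0,-.045])"
```

```text
time: 57.5
ee_pos: [0.4451, -0.0975, 0.2904]
tcp_rot: [3.14, -0.001, -0.046]
force: [0.6, 0.7, -0.0]
grip_width: 0.0921
grip_force: 0.0
time: 58.0
ee_pos: [0.4442, -0.0965, 0.1836]
tcp_rot: [-3.141, 0.004, -0.044]
force: [-0.4, -0.4, -0.2]
grip_width: 0.0916
grip_force: 0.0
58.0 p [ 0.4442 -0.0965  0.1836] rpy [-3.141  0.004 -0.044] q [ 0.55  0.26 -0.46  2.09  0.15  0.83 -1.62] F [-0.4 -0.4 -0.2] w 0.0916 gf 0.0
shift [ 0.11 -0.01 -0.14] turn [-0.01  0.03  0.01]
```

```bash
w='python3 -m handwheel'
$w '0 0 0 0 0 0 .1; 0 0 0 0 0 0 .1; 0 0 0 0 0 0 .1; 0 0 0 0 0 0 .1; 0 0 0 0 0 0 .1' 40
$w '0 0 0 0 0 0 .1; 0 0 0 0 0 0 .1; 0 0 0 0 0 0 .1; 0 0 0 0 0 0 .1; 0 0 0 0 0 0 .1'
$w '0 -0.12 -0.37 0 0 0 .1; 0 -0.17 -0.35 0 0 0 .1; 0 -0.21 -0.32 0 0 0 .1; 0 -0.25 -0.29 0 0 0 .1; 0 -0.29 -0.26 0 0 0 .1'
$w '0 -0.32 -0.22 0 0 0 .1; 0 -0.35 -0.17 0 0 0 .1; 0 -0.37 -0.13 0 0 0 .1; 0 -0.38 -0.08 0 0 0 .1; 0 -0.39 -0.03 0 0 0 .1'
```

```text
time: 58.5
ee_pos: [0.4463, -0.0969, 0.1867]
tcp_rot: [3.141, -0.001, -0.044]
force: [0.0, -0.3, 0.2]
grip_width: 0.0539
grip_force: 0.0
time: 59.0
ee_pos: [0.446, -0.096, 0.186]
tcp_rot: [-3.141, 0.0, -0.044]
force: [0.5, 3.3, 0.4]
grip_width: 0.0167
grip_force: 40.0
time: 59.5
ee_pos: [0.4471, -0.0697, 0.226]
tcp_rot: [-3.141, -0.0, -0.044]
force: [6.2, 3.9, -14.5]
grip_width: 0.017
grip_force: 40.0
time: 60.0
ee_pos: [0.4491, -0.0274, 0.2417]
tcp_rot: [3.138, -0.0, -0.045]
force: [4.6, -5.4, -11.7]
grip_width: 0.0171
grip_force: 40.0
```

```bash
w='python3 -m handwheel'
$w '0 -0.39 0.02 0 0 0 .1; 0 -0.38 0.07 0 0 0 .1; 0 -0.37 0.12 0 0 0 .1; 0 -0.35 0.17 0 0 0 .1; 0 -0.33 0.21 0 0 0 .1'
$w '0 -0.30 0.25 0 0 0 .1; 0 -0.26 0.29 0 0 0 .1; 0 -0.22 0.32 0 0 0 .1; 0 -0.18 0.34 0 0 0 .1; 0 -0.13 0.36 0 0 0 .1'
$w '0 0 .1 0 0 0 .1; 0 0 .1 0 0 0 .1; 0 0 0 0 0 0 .1; 0 0 0 0 0 0 .1'
```

```text
time: 60.5
ee_pos: [0.4513, 0.0186, 0.2286]
tcp_rot: [3.138, -0.001, -0.045]
force: [-1.6, -2.9, 4.9]
grip_width: 0.0169
grip_force: 40.0
time: 61.0
ee_pos: [0.4527, 0.0478, 0.1894]
tcp_rot: [3.141, -0.001, -0.044]
force: [-2.1, 1.3, 5.1]
grip_width: 0.0168
grip_force: 40.0
time: 61.4
ee_pos: [0.4528, 0.0484, 0.1868]
tcp_rot: [3.14, -0.002, -0.043]
force: [-10.5, 3.2, 30.1]
grip_width: 0.0171
grip_force: 40.0
```

At the stop (30 N). Cranking back upright.

```bash
w='python3 -m handwheel'
$w '0 0 -.2 0 0 0 .1; 0 .13 -.36 0 0 0 .1; 0 .18 -.34 0 0 0 .1; 0 .22 -.32 0 0 0 .1; 0 .26 -.29 0 0 0 .1'
$w '0 .3 -.25 0 0 0 .1; 0 .33 -.21 0 0 0 .1; 0 .35 -.17 0 0 0 .1; 0 .37 -.12 0 0 0 .1; 0 .38 -.07 0 0 0 .1'
$w '0 .39 -.02 0 0 0 .1; 0 .39 .03 0 0 0 .1; 0 .38 .08 0 0 0 .1; 0 .37 .13 0 0 0 .1; 0 .35 .17 0 0 0 .1'
$w '0 .32 .22 0 0 0 .1; 0 .29 .26 0 0 0 .1; 0 .25 .29 0 0 0 .1; 0 .21 .32 0 0 0 .1; 0 .17 .35 0 0 0 .1'
$w '0 .12 .37 0 0 0 .1; 0 0 .1 0 0 0 .1; 0 0 .1 0 0 0 .1; 0 0 0 0 0 0 .1; 0 0 0 0 0 0 .1'
```

```text
time: 61.9
ee_pos: [0.4516, 0.0275, 0.2215]
tcp_rot: [-3.141, -0.001, -0.044]
force: [1.3, 3.1, -4.6]
grip_width: 0.0169
grip_force: 40.0
time: 62.4
ee_pos: [0.4496, -0.0165, 0.2414]
tcp_rot: [-3.141, -0.0, -0.044]
force: [3.8, 3.5, -6.7]
grip_width: 0.0171
grip_force: 40.0
time: 62.9
ee_pos: [0.4475, -0.0623, 0.2311]
tcp_rot: [-3.139, -0.0, -0.044]
force: [3.6, 9.1, -6.9]
grip_width: 0.0169
grip_force: 40.0
time: 63.4
ee_pos: [0.4461, -0.0929, 0.1954]
tcp_rot: [-3.14, 0.0, -0.044]
force: [1.3, 9.1, 2.0]
grip_width: 0.017
grip_force: 40.0
time: 63.9
ee_pos: [0.4462, -0.0962, 0.1854]
tcp_rot: [3.14, 0.0, -0.044]
force: [-13.2, 9.8, 40.2]
grip_width: 0.0167
grip_force: 40.0
```

```bash
w='python3 -m handwheel'
$w '0 0 -.1 0 0 0 .1; 0 0 0 0 0 0 1; 0 0 0 0 0 0 1; 0 0 0 0 0 0 1; 0 0 0 0 0 0 1' >/dev/null
$w '0 0 0 0 0 0 1; 0 0 0 0 0 0 1; 0 0 0 0 0 0 1; 0 0 -1 0 0 0 1; 0 0 -1 0 0 0 1'
$w '0 0 -1 0 0 0 1; 0 0 -1 0 0 0 1; 0 0 -1 0 0 0 1; -.5 .9 0 0 0 0 1; -.5 .9 0 0 0 0 1'
$w '0 .9 0 0 0 0 1; 0 .9 0 0 0 0 1; 0 .9 0 0 0 0 1; 0 0 0 0 0 0 1'
python3 -c "
from h import *
T=snap('top');S=snap('scene')
o=np.hstack([cv2.resize(T['pixels'][90:240,220:360],(420,450),interpolation=2),cv2.resize(S['pixels'][110:260,190:315],(375,450),interpolation=2)])
cv2.imwrite('pics/g11.png',o[:,:,::-1]);st()"
```

```text
time: 64.9
ee_pos: [0.4454, -0.0966, 0.2336]
tcp_rot: [-3.141, 0.002, -0.044]
force: [1.0, -0.1, 0.4]
grip_width: 0.0867
grip_force: 0.0
time: 65.4
ee_pos: [0.4192, -0.1408, 0.3095]
tcp_rot: [3.141, -0.002, -0.042]
force: [-0.0, 0.2, 0.5]
grip_width: 0.0918
grip_force: 0.0
time: 65.8
ee_pos: [0.4154, -0.2108, 0.3084]
tcp_rot: [3.141, 0.0, -0.049]
force: [-0.2, -0.1, 0.6]
grip_width: 0.0919
grip_force: 0.0
65.9 p [ 0.4159 -0.2076  0.3084] rpy [-3.141  0.    -0.045] q [ 0.74  0.1  -0.38  1.94  0.04  1.11 -1.26] F [-0.3  0.1 -0.2] w 0.0916 gf 0.0
```

View pics/g11.png

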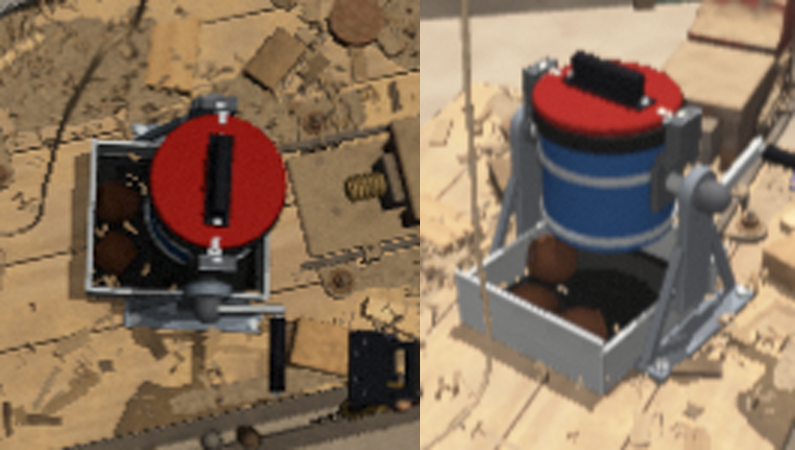

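The picture shows the cap seated in line with the claws (left crop 217,180), the drum upright, and the waxed feet in the tray.

```bash
python3 -c "
from workcell import *
print(job_done())"
```

```text
the job is handed in; nothing more can be done
None
```

The changeover is done and handed in: three waxed feet are in the tray and three raw feet are in the drum. The cap is locked, and it held through one full crank to the stop and back. The verdict was not shown to me.

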